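# Making up a tea order and a sake order in the coppersmith's workshop

### The job

Make up the two orders from the finished copper on the bench. Tea order, in the tray with the two rectangular compartments: lay the oblong saucer lengthways in the middle of the long compartment first, then stand the tea cup upright on the centre of the saucer, and stand the lidded caddy in the short compartment; sake order, in the board with the two round pockets: stand the flask in the large pocket and the little sake cup upright in the small one. Set each piece down rather than dropping it, and leave the stake, the kettle lid and the wooden forming block where they are.

Things in the scene. Friction and masses are not known exactly. Their poses are not given: they have to be found in the camera images.
- tea_tray: Fixed tea tray: pale wooden open box, 140 (its x) x 266 (its y) x 30 mm high; walls and divider 8 mm, floor 6 mm thick. Origin: centre of the underside; floor surface z = 6, wall tops z = 30 mm. One divider makes two compartments, both x = -62 to 62 mm: the long one y = -125 to 25 mm (centre y = -50), the short one y = 33 to 125 mm (centre y = 79).
- sake_tray: Fixed sake board: solid pale wooden board, 120 (its x) x 206 (its y) x 24 mm thick, with two round flat-bottomed pockets 12 mm deep. Origin: centre of the underside; pocket floors z = 12 mm, board top z = 24 mm. Large pocket: 86 mm diameter, centre x = 0, y = -44 mm. Small pocket: 68 mm diameter, centre x = 0, y = 55 mm.
- saucer: Loose oblong copper saucer with half-round ends, 120 (its x) x 60 mm (its y), about 130 g. Origin: centre of the underside. Foot 64 x 30 mm, 6 mm high; above it the dish, with straight parallel sides 60 mm apart, z = 6 to 16 mm, over the middle 60 mm of its length: grip there. The flat inner floor, for the cup, is at z = 11 mm, 54 mm wide between rims 5 mm high.
- tea_cup: Copper tea cup without handle, hollow, open at the top, loose, about 140 g: the larger cup. 64 mm high, 60 mm in diameter from z = 22 mm up to the rim (z = 64 mm), narrowing below to a foot 40 mm in diameter. Wall 3 mm. Origin: centre of the underside of the foot; z up.
- sake_cup: Copper sake cup, hollow, open at the top, loose, about 80 g: the smaller cup. 40 mm high, 48 mm in diameter from z = 16 mm up to the rim (z = 40 mm), narrowing below to a foot 32 mm in diameter. Wall 3 mm. Origin: centre of the underside of the foot; z up.
- caddy: Copper tea caddy with its lid on: a plain closed cylinder, 64 mm in diameter, 78 mm high, with a fine dark seam round it, loose, about 240 g. The lid does not come off. Origin: centre of the underside; z up.
- flask: Copper sake flask, loose, about 280 g, 120 mm high: base 56 mm in diameter, belly 66 mm in diameter from z = 14 to 46 mm, tapering to a straight round neck 28 mm in diameter from z = 82 to 110 mm, which is where to grip it, then flaring to a 36 mm lip at z = 120 mm. Origin: centre of the underside; z up.
- stake: Not part of the orders, leave it: small steel mushroom stake standing in a dark wooden block, loose; block 64 x 64 x 45 mm, round steel head 54 mm in diameter, top at 96 mm. Origin: centre of the underside.
- kettle_lid: Not part of the orders, leave it: low domed copper kettle lid 74 mm in diameter with a dark wooden knob, 35 mm high over all, loose. Origin: centre of the underside.
- form_block: Not part of the orders, leave it: round wooden forming block with a hollow in its top, 70 mm in diameter, 50 mm high, loose. Origin: centre of the underside.
Not all that is in view belongs to the job. Leave any red or turquoise look-alike of the flask alone.

How it is judged:
On the way, in this order (a step that is already met when the one before it is completed fails the run):
1. the saucer lies flat and lengthways in the long compartment of the tea tray, let go (x of saucer in the frame of tea_tray between -0.015 and 0.015 m and y of saucer in the frame of tea_tray between -0.065 and -0.035 m and z of saucer in the frame of tea_tray between 0.002 and 0.01 m and angle between saucer's own z axis and vertical below 0.12 rad and angle between the x axis of saucer and the y axis of tea_tray, either way round below 0.25 rad and contact force between the fingers and saucer below 0.05 N), for 0.2 s.
2. the tea cup stands on the saucer in the tea tray, let go (x of saucer in the frame of tea_tray between -0.015 and 0.015 m and y of saucer in the frame of tea_tray between -0.065 and -0.035 m and z of saucer in the frame of tea_tray between 0.002 and 0.01 m and angle between each of saucer, tea_cup's own z axis and vertical below 0.12 rad and angle between the x axis of saucer and the y axis of tea_tray, either way round below 0.25 rad and horizontal distance between tea_cup and saucer below 0.012 m and z of tea_cup in the frame of saucer between 0.007 and 0.015 m and contact force between the fingers and tea_cup below 0.05 N), for 0.2 s.
At the end, for the whole second after the job is handed in: Saucer flat in the long compartment (15 mm, 0.25 rad), tea cup upright on it (12 mm off its centre at most), caddy upright in the short compartment, flask upright in the large pocket, sake cup upright in the small one; upright and flat within 0.12 rad, each on its floor, released and at rest (all of step 2 and x of caddy in the frame of tea_tray between -0.03 and 0.03 m and y of caddy in the frame of tea_tray between 0.063 and 0.095 m and z of caddy in the frame of tea_tray between 0.002 and 0.01 m and angle between each of caddy, flask, sake_cup's own z axis and vertical below 0.12 rad and x of flask in the frame of sake_tray between -0.016 and 0.016 m and y of flask in the frame of sake_tray between -0.06 and -0.028 m and z of flask in the frame of sake_tray between 0.008 and 0.016 m and x of sake_cup in the frame of sake_tray between -0.014 and 0.014 m and y of sake_cup in the frame of sake_tray between 0.041 and 0.069 m and z of sake_cup in the frame of sake_tray between 0.008 and 0.016 m and linear speed of each of saucer, tea_cup, caddy, flask, sake_cup below 0.02 m/s and angular speed of each of saucer, tea_cup, caddy, flask, sake_cup below 0.2 rad/s and contact force between the fingers and saucer below 0.05 N and contact force between the fingers and caddy below 0.05 N and contact force between the fingers and flask below 0.05 N and contact force between the fingers and sake_cup below 0.05 N); the robot touches nothing.
It fails at once if a piece of the orders is dropped or thrown (it moves faster than 0.65 m/s while no finger touches it: a fall of some 20 mm) ((linear speed of saucer above 0.65 m/s and contact force between the fingers and saucer below 0.05 N) or (linear speed of tea_cup above 0.65 m/s and contact force between the fingers and tea_cup below 0.05 N) or (linear speed of caddy above 0.65 m/s and contact force between the fingers and caddy below 0.05 N) or (linear speed of flask above 0.65 m/s and contact force between the fingers and flask below 0.05 N) or (linear speed of sake_cup above 0.65 m/s and contact force between the fingers and sake_cup below 0.05 N)).
It fails at once if the stake, the kettle lid or the forming block is shifted more than 20 mm (distance of any of stake, kettle_lid, form_block from where it was at the start of the episode above 0.02 m).
It also fails if it takes over 136 s, if anything falls off the work surface, if the arm or the gripper's body presses on something with over 40 N, if the wrist force passes 120 N, or if a joint passes its speed limit or range.

### The arm

A 6-joint arm with a two-finger parallel gripper is mounted at the origin on the work surface. World frame = base frame: x ahead of the robot, y to its left, z up, the work surface at z = 0. Lengths are in m, angles in rad, forces in N, time in s.
With the tool pointing down it reaches from about 0.275 to 0.825 m from the base axis. Payload 5.2 kg.
Tool frame: the origin (TCP) lies on the mounting face of the last link; the fingertips stand 186 mm ahead of it and the grasp point (between the pads) lies 167 mm ahead of it; z points along the fingers, y is the line along which they close (so a half turn about z gives the same grasp; the last joint's range is limited). The gripper opens to 93 mm and grips with 3 to 60 N. Pads are 15 mm wide; open, the fingers measure 128 mm over their backs; the gripper's body (75 mm by 188 mm) begins 65 mm behind the grasp point.
Start: joints at [0.946, 0.259, 1.535, -0, 1.348, -0.203], TCP at [0.225, 0.502, 0.405] pointing down, gripper open.
Joint ranges: [-3.14, 3.14], [-0.91, 2.08], [0.19, 2.58], [-1.22, 4.36], [0.22, 2.71], [-3.12, 3.12]. Speed limits (rad/s): [2.57, 2.57, 3.14, 3.14, 3.14, 3.14].

### API

Orientations are given as a 3x3 rotation matrix whose columns are the frame's x, y, z axes.
In Python, from cell import state, optics, job_done, nets gives the robot as it stands. The module is installed in compiled form; this text tells all that it offers.
- The arm moves only by the shell command python3 -m crank 'ROWS'. ROWS is JSON, a list of rows, each a list of 3 entries, a list of its own where there are three numbers: the shift along the tool's x, y, z as a fraction of full scale, then the turn, a rotation vector about the tool's x, y, z as a fraction of full scale, then the opening, from 0 (shut) to 1 (fully open). A call has 1 to 5 rows; each row is the pose to reach, as a shift and turn from the pose commanded when the call began, along the tool's axes at that moment; what a row does not reach only later rows make up. Full scale, the value 1, is 80 cm for a shift and 90 degrees for a turn. A row lasts 1/12 s, in which the tool goes at most 41.7 mm and 7.16 degrees, less where a joint would pass 70% of its speed; a pose out of reach is approached as far as the arm can. A call with a number of a shift or a turn outside -1 to 1 is refused whole. A call with a gripper value outside its range is refused whole. The fingers move at their own pace and stop on an object; the grip force is fixed at half the most. Time passes only in rows, so rows that repeat a pose let the fingers close. It gives the time, the measured TCP pose, the force, the opening and the grip force at its end, in the units of the state.
- state(): the state, without advancing time (a new reading comes with each control period).
- optics.grab_frame(name): name is "scene" or "top" or "wrist"; returns a dict with "frame" (480x640x3 uint8, blue, green, red), "vfov" (degrees; the focal length in pixels is half the picture's height over the tangent of half this angle, whatever the lens; pixels are square), "cx", "cy" (the principal point, pixels), "world_to_cam" (4x4, takes a point from world to camera coordinates); the wrist camera has in their place "T_tool_cam" (4x4, takes a point from camera to tool coordinates, whose origin is the TCP and whose axes are the flange's). Camera axes: x right, y up, looking along -z (the intrinsics and any distortion apply to the point x, -y, -z); pixel columns grow to the right and rows downward; lengths in m; the calibration is good to about 2 mm. The wrist camera is an equidistant fisheye: a pixel r from the principal point sees the ray r / f radians off the axis. A picture is of the moment at which its call begins: read the wrist's pose just before it. There is no depth.
- job_done(): hands the job in; it is judged then, once.
Trained networks look in a picture, given as the dict that the camera call returned (one of the last four; its "shot" number tells which), for a name from the list of things; names that differ only in an ending like _2 or _b are one class to them, and where a whole thing is asked for, a point or a joint stands for the part that bears it (a point fixed in the world has none). Each returns a list of dicts, best first, with "confidence" (0 to 1); they miss things now and then, are a little off and sometimes report something else, mostly with a low value. They report only what shows in the picture. A call takes as long as a camera call. They do not tell look-alikes from the thing itself.
- nets.spot_in(picture, query): "location" ([x, y, z] in m, in the coordinates of the camera as it stood for that picture, good to about 4 mm: the middle of the surface that is visible of it).
The state is a dict: "time_s": time; "joint_pos": joint angles; "dq": joint speeds; "joint_torque": joint torques, N m; "tcp_pos": TCP position; "ee_rot": TCP orientation; "wrist_force": force on the tool from outside, world axes, zero at the start; "wrist_torque": the same for the moment, N m; "gripper_width": opening from 0.0 (shut) to 1.0 (fully open); "grip_force": force on a finger pad.
Only numpy, scipy, OpenCV 4.12 (cv2) and the standard library are available. Lean on these libraries where they do the work, as an engineer would, in place of code of your own. Each camera call takes 0.05 s, during which the arm holds its last target. There are 200 camera calls.

## Working session

There is one attempt and no reset: what is moved stays moved. The work goes in short steps, Python scripts to look and compute and a shell command to move; the robot and the scene stay as the last step left them, time stands still between calls to the robot, and variables do not carry over. Pictures are saved under pics/ and viewed, at most 16 in all, crops included, and the job is handed in when it is done.

```bash
mkdir -p pics
cat > h.py <<'E'
import numpy as np, cv2
from cell import state, optics, job_done, nets
def w_of(pic, st, pc):
    pc=np.append(pc,1)
    if "world_to_cam" in pic: return (np.linalg.inv(np.array(pic["world_to_cam"]))@pc)[:3]
    t=(np.array(pic["T_tool_cam"])@pc)[:3]
    return np.array(st["ee_rot"])@t+np.array(st["tcp_pos"])
def pix(pic,pw):
    f=240/np.tan(np.radians(pic["vfov"]/2)); p=(np.array(pic["world_to_cam"])@np.append(pw,1))
    return pic["cx"]+f*p[0]/-p[2], pic["cy"]-f*p[1]/-p[2]
def find(pic,st,names):
    for n in names:
        for d in nets.spot_in(pic,n)[:4]:
            if d["confidence"]>.2:
                w=w_of(pic,st,d["location"]); print(n,round(d["confidence"],2),np.round(w,3),np.round(pix(pic,w)) if "world_to_cam" in pic else "")
ALL="tea_tray sake_tray saucer tea_cup sake_cup caddy flask stake kettle_lid form_block".split()
E
python3 - <<'E'
from h import *
s=state(); print({k:np.round(v,3).tolist() for k,v in s.items()})
for c in ("top","scene"):
    p=optics.grab_frame(c); print(c,{k:(np.round(v,3).tolist() if k!="frame" else 0) for k,v in p.items()})
    cv2.imwrite(f"pics/{c}0.png",p["frame"]); find(p,s,ALL)
E
```

```text
{'time_s': 0.0, 'joint_pos': [0.946, 0.259, 1.536, 0.0, 1.348, -0.203], 'dq': [0.001, 0.001, -0.002, 0.001, 0.0, 0.001], 'joint_torque': [-0.0, -43.729, -28.401, 0.072, 0.041, -0.0], 'tcp_pos': [0.225, 0.502, 0.404], 'ee_rot': [[-0.912, 0.409, -0.001], [0.409, 0.912, -0.001], [0.0, -0.002, -1.0]], 'wrist_force': [-1.353, -0.21, 0.184], 'wrist_torque': [0.001, 0.038, 0.022], 'grip_force': 0.0, 'gripper_width': 1.005}
top {'frame': 0, 'vfov': 51.006, 'cx': 324.606, 'cy': 239.113, 'world_to_cam': [[0.005, -1.0, -0.022, 0.025], [0.99, 0.002, 0.139, -0.474], [-0.139, -0.022, 0.99, -1.156], [0.0, 0.0, 0.0, 1.0]], 'shot': 1}
tea_tray 0.57 [ 0.626 -0.169  0.005] [405. 179.]
tea_tray 0.36 [0.625 0.171 0.025] [265. 178.]
saucer 0.89 [0.437 0.008 0.01 ] [332. 256.]
tea_cup 0.82 [0.446 0.381 0.032] [175. 250.]
sake_cup 0.71 [ 0.452 -0.376  0.016] [494. 250.]
caddy 0.63 [0.421 0.128 0.075] [279. 259.]
caddy 0.56 [0.624 0.17  0.023] [266. 179.]
flask 0.86 [ 0.431 -0.122  0.07 ] [389. 256.]
flask 0.75 [ 0.302 -0.226  0.066] [437. 313.]
flask 0.71 [ 0.325 -0.108  0.07 ] [384. 302.]
stake 0.67 [0.409
[... 325 characters left out ...]
t': 2}
tea_tray 0.83 [ 0.621 -0.171  0.005] [225. 295.]
sake_tray 0.78 [0.634 0.175 0.019] [400. 312.]
saucer 0.62 [0.44  0.003 0.01 ] [324. 250.]
tea_cup 0.97 [0.471 0.37  0.042] [499. 262.]
sake_cup 0.81 [ 0.461 -0.371  0.025] [157. 234.]
sake_cup 0.66 [0.631 0.174 0.019] [400. 311.]
caddy 0.55 [0.451 0.13  0.05 ] [383. 243.]
caddy 0.44 [0.434 0.253 0.046] [441. 246.]
flask 0.75 [ 0.456 -0.123  0.051] [266. 233.]
flask 0.58 [ 0.342 -0.108  0.063] [283. 202.]
flask 0.56 [ 0.314 -0.23   0.056] [235. 195.]
stake 0.76 [0.436 0.254 0.047] [442. 246.]
kettle_lid 0.61 [0.44  0.004 0.009] [325. 250.]
kettle_lid 0.55 [0.568 0.395 0.012] [514. 305.]
form_block 0.88 [ 0.432 -0.238  0.033] [218. 229.]
```

View pics/top0.png

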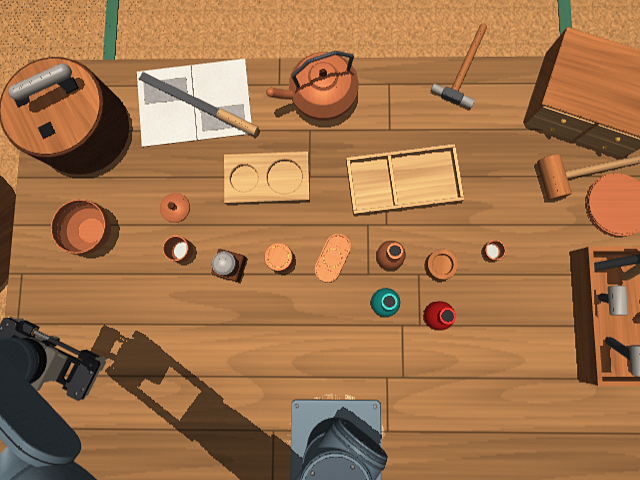

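View pics/scene0.png

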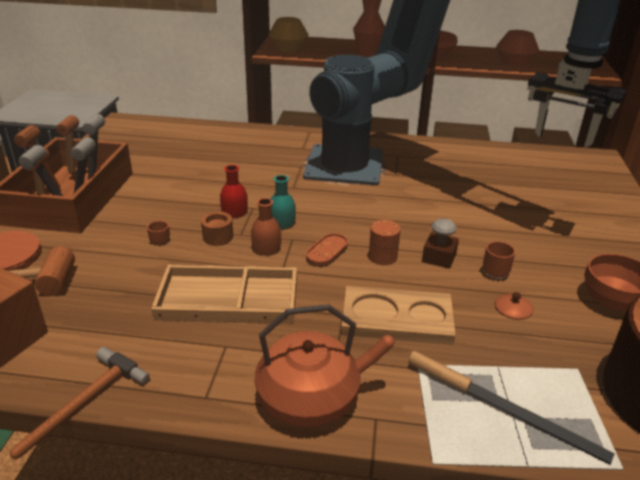

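The top view shows: copper flask (391,255), with look-alikes turquoise (385,302) and red (440,315). Tea cup (177,250), sake cup (493,251), form block (441,266). Caddy (278,258), stake (228,264), saucer (332,257), kettle lid (175,207). Tea tray at (405,180) with its short compartment on the left (+y); sake board at (267,177) with its large pocket on the right (-y).

```bash
cat >> h.py <<'E'
def unproj(pic,u,v,z):
    f=240/np.tan(np.radians(pic["vfov"]/2)); C=np.linalg.inv(np.array(pic["world_to_cam"]))
    d=C[:3,:3]@np.array([(u-pic["cx"])/f,-(v-pic["cy"])/f,-1]); o=C[:3,3]
    return o+d*(z-o[2])/d[2]
E
python3 - <<'E'
from h import *
p=optics.grab_frame("top"); im=p["frame"]
hsv=cv2.cvtColor(im,cv2.COLOR_BGR2HSV)
for n,(u,v) in dict(tray=(420,180),board=(265,190),board2=(262,160),saucer=(332,257),table=(300,280),table2=(330,190),cup=(177,241),caddy=(278,255)).items(): print(n,hsv[v,u])
c=cv2.resize(im[140:330,150:510],None,fx=2.2,fy=2.2,interpolation=cv2.INTER_CUBIC); cv2.imwrite("pics/crop1.png",c)
E
```

```text
tray [ 18 121 243]
board [ 17 125 241]
board2 [ 17 124 236]
saucer [ 12 152 246]
table [ 14 144 174]
table2 [ 14 144 175]
cup [  9 173  75]
caddy [ 12 154 246]
```

View pics/crop1.png

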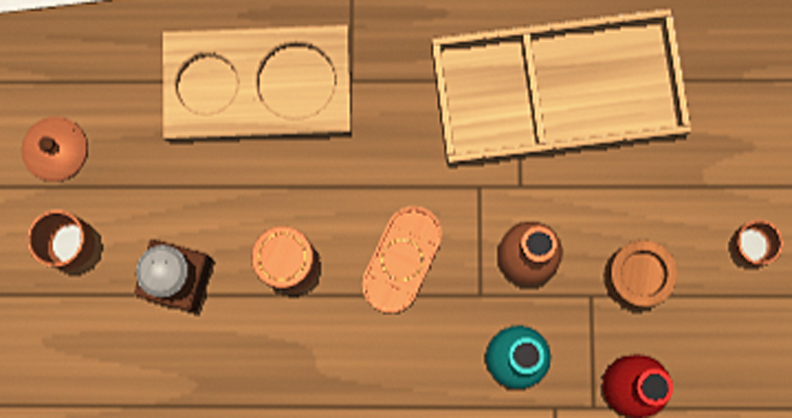

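Run:
```python
from h import *
p=optics.grab_frame("top"); hsv=cv2.cvtColor(p["frame"],cv2.COLOR_BGR2HSV)
def blob(lo,hi,box):
    m=cv2.inRange(hsv,lo,hi); k=np.zeros_like(m); x0,y0,x1,y1=box; k[y0:y1,x0:x1]=m[y0:y1,x0:x1]
    k=cv2.morphologyEx(k,cv2.MORPH_OPEN,np.ones((2,2)))
    cs=cv2.findContours(k,0,2)[0]; return np.vstack([c for c in cs if len(c)>15])
for n,box,z in (("tea",(335,138,475,225),.03),("sake",(215,145,318,208),.024),("saucer",(310,228,356,290),.014)):
    c=blob((8,100,205),(24,150 if n!="saucer" else 200,255),box)
    r=cv2.minAreaRect(c); q=cv2.boxPoints(r); w=np.array([unproj(p,*x,z)[:2] for x in q]); print(n,np.round(q).tolist()); print(np.round(w,3).tolist())
    e=[w[1]-w[0],w[2]-w[1]]; e=sorted(e,key=np.linalg.norm); a=e[1]
    print(" centre",w.mean(0).round(4),"dims",[round(np.linalg.norm(x),3) for x in e],"long axis ang deg",np.degrees(np.arctan2(a[1],a[0])).round(1))
for n,u,v,z in (("tea_cup",175.9,248.6,.064),("sake_cup",494.1,250.5,.04),("caddy",278.6,256.8,.078),("flask",395.5,250.5,.12),("bigpock",284.6,175.8,.018),("smallpock",244,177.5,.018),("stake",224,262.7,.085),("form",441,264,.05),("teal",389,301.5,.12),("red",447,315,.12)): print(n,unproj(p,u,v,z).round(3))
```

```text
tea [[347.0, 158.0], [458.0, 144.0], [465.0, 200.0], [354.0, 214.0]]
[[0.673, -0.027], [0.707, -0.294], [0.568, -0.306], [0.534, -0.043]]
 centre [ 0.6203 -0.1676] dims [np.float64(0.139), np.float64(0.269)] long axis ang deg -82.8
sake [[223.0, 155.0], [308.0, 152.0], [310.0, 200.0], [225.0, 203.0]]
[[0.682, 0.276], [0.69, 0.068], [0.57, 0.062], [0.562, 0.268]]
 centre [0.6259 0.1686] dims [np.float64(0.12), np.float64(0.208)] long axis ang deg -87.9
saucer [[311.0, 276.0], [332.0, 230.0], [355.0, 241.0], [334.0, 287.0]]
[[0.388, 0.059], [0.498, 0.008], [0.472, -0.047], [0.363, 0.004]]
 centre [0.4304 0.0062] dims [np.float64(0.061), np.float64(0.121)] long axis ang deg -24.6
tea_cup [0.447 0.369 0.064]
sake_cup [ 0.447 -0.368  0.04 ]
caddy [0.427 0.13  0.078]
flask [ 0.437 -0.13   0.12 ]
bigpock [0.632 0.125 0.018]
smallpock [0.628 0.225 0.018]
stake [0.412 0.252 0.085]
form [ 0.414 -0.242  0.05 ]
teal [ 0.326 -0.114  0.12 ]
red [ 0.298 -0.237  0.12 ]
```

```bash
cat >> h.py <<'E'
def R(a): a=np.radians(a); return np.array([[-np.sin(a),np.cos(a),0],[np.cos(a),np.sin(a),0],[0,0,-1.]]).T
def plan(wps,st=None):
    "wps: (x,y,grasp z,closing angle deg); prints shift fraction, turn fraction, rows needed for each leg"
    st=st or state(); r=np.array(st["ee_rot"]); t=np.array(st["tcp_pos"])
    for x,y,z,a in wps:
        T=np.array([x,y,z+.167]); q=R(a); d=r.T@(T-t); rv=cv2.Rodrigues(r.T@q)[0].ravel()
        print("shift",np.round(d/.8,4).tolist(),"turn",np.round(np.degrees(rv)/90,3).tolist(),"rows",np.round(np.linalg.norm(d)/.0417,1),np.round(np.degrees(np.linalg.norm(rv))/7.16,1))
        r,t=q,T
def wrist(names):
    s=state(); p=optics.grab_frame("wrist"); find(p,s,names); return p
def where():
    s=state(); r=np.array(s["ee_rot"]); print("t",round(s["time_s"],2),"grasp",np.round(np.array(s["tcp_pos"])+r[:,2]*.167,4),"clos",np.degrees(np.arctan2(r[1,1],r[0,1])).round(1),"tilt",np.degrees(np.arccos(-r[2,2])).round(2),"w",round(s["gripper_width"],3),"gf",round(s["grip_force"],1),"F",np.round(s["wrist_force"],1))
E
python3 -c "
from h import *
plan([(.430,.006,.16,65.4),(.43,.006,.0225,65.4)])"
```

```text
shift [-0.4874, -0.4606, 0.0972] turn [-0.0, -0.0, 0.005] rows 13.0 0.1
shift [0.0, 0.0, 0.1719] turn [0.0, 0.0, 0.0] rows 3.3 0.0
```

```bash
python3 -m crank '[[[-0.1625,-0.1535,0.0324],[0,0,0],1],[[-0.1625,-0.1535,0.0324],[0,0,0],1],[[-0.1625,-0.1535,0.0324],[0,0,0],1],[[-0.1625,-0.1535,0.0324],[0,0,0],1],[[-0.1625,-0.1535,0.0324],[0,0,0],1]]'
python3 -m crank '[[[-0.1625,-0.1535,0.0324],[0,0,0],1],[[-0.1625,-0.1535,0.0324],[0,0,0],1],[[-0.1625,-0.1535,0.0324],[0,0,0],1],[[-0.1625,-0.1535,0.0324],[0,0,0],1],[[-0.1625,-0.1535,0.0324],[0,0,0],1]]'
python3 -m crank '[[[-0.1625,-0.1535,0.0324],[0,0,0],1],[[-0.1625,-0.1535,0.0324],[0,0,0],1],[[-0.1625,-0.1535,0.0324],[0,0,0],1],[[-0.1625,-0.1535,0.0324],[0,0,0],1],[[-0.1625,-0.1535,0.0324],[0,0,0],1]]'
python3 -c "
from h import *
where()
p=wrist(['saucer','caddy','flask','tea_tray']);cv2.imwrite('pics/w1.png',p['frame']); where()
print(p['vfov'],p['cx'],p['cy'],np.round(p['T_tool_cam'],3).tolist())
plan([(.43,.006,.0225,65.4)])"
```

```text
time_s: 1.62
tcp_pos: [0.2941, 0.333, 0.378]
ee_rot: [[-0.912, 0.411, -0.001], [0.411, 0.912, -0.003], [-0.001, -0.003, -1.0]]
wrist_force: [-0.5, 0.1, -0.1]
gripper_width: 0.999
grip_force: 0.0
time_s: 2.03
tcp_pos: [0.363, 0.1676, 0.3526]
ee_rot: [[-0.911, 0.412, 0.001], [0.412, 0.911, -0.002], [-0.001, -0.001, -1.0]]
wrist_force: [0.6, 0.5, 0.4]
gripper_width: 0.998
grip_force: 0.0
time_s: 2.45
tcp_pos: [0.4319, 0.0017, 0.3268]
ee_rot: [[-0.911, 0.412, 0.002], [0.412, 0.911, -0.002], [-0.002, -0.001, -1.0]]
wrist_force: [0.1, 0.9, 0.4]
gripper_width: 1.002
grip_force: 0.0
t 2.45 grasp [0.4322 0.0014 0.1598] clos 65.7 tilt 0.14 w 1.002 gf 0.0 F [0.1 0.9 0.4]
saucer 0.59 [0.428 0.005 0.009] 
saucer 0.22 [ 0.4   -0.218  0.034] 
caddy 0.95 [0.424 0.121 0.079] 
flask 0.89 [ 0.332 -0.101  0.071] 
flask 0.76 [ 0.303 -0.216  0.064] 
flask 0.71 [ 0.42  -0.118  0.057] 
tea_tray 0.76 [ 0.615 -0.134  0.005] 
t 2.7 grasp [0.4296 0.0068 0.16  ] clos 65.8 tilt 0.05 w 1.0 gf 0.0 F [ 0.1  1.  -0.3]
65.70646984690485 324.212683493161 236.60003866764416 [[-0.001, 0.953, 0.303, 0.085], [1.0, 0.001, 0.001, -0.001], [0.0, 0.303, -0.953, 0.019], [0.0, 0.0, 0.0, 1.0]]
shift [-0.0008, -0.0007, 0.1719] turn [0.0, -0.0, 0.005] rows 3.3 0.1
```

View pics/w1.png

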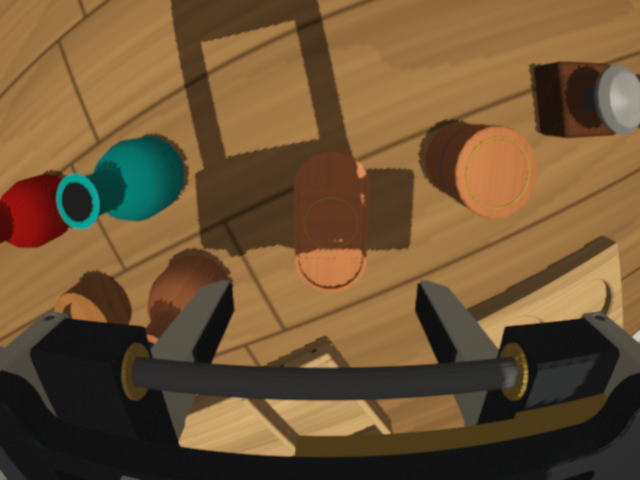

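The wrist view shows the saucer at (331,220), lined up between the fingers, with the flasks at left clear of them. Descend and grip.

```bash
python3 -m crank '[[[0,-0.001,0.04],[0,0,0.005],1],[[0,-0.001,0.08],[0,0,0.005],1],[[0,-0.001,0.12],[0,0,0.005],1],[[0,-0.001,0.15],[0,0,0.005],1],[[0,-0.001,0.16],[0,0,0.005],1]]'
python3 -m crank '[[[0,0,0.006],[0,0,0],1],[[0,0,0.0119],[0,0,0],1],[[0,0,0.0119],[0,0,0],1],[[0,0,0.0119],[0,0,0],0.8],[[0,0,0.0119],[0,0,0],0.6]]'
python3 -m crank '[[[0,0,0],[0,0,0],0.4],[[0,0,0],[0,0,0],0.3],[[0,0,0],[0,0,0],0.3],[[0,0,0],[0,0,0],0.3],[[0,0,0],[0,0,0],0.3]]'
python3 -c "
from h import *
where()"
```

```text
time_s: 3.12
tcp_pos: [0.4279, 0.0072, 0.1965]
ee_rot: [[-0.91, 0.414, -0.005], [0.414, 0.91, 0.001], [0.005, -0.001, -1.0]]
wrist_force: [-0.8, -0.3, -0.5]
gripper_width: 0.998
grip_force: 0.0
time_s: 3.53
tcp_pos: [0.4304, 0.0053, 0.1906]
ee_rot: [[-0.909, 0.416, 0.002], [0.416, 0.909, -0.001], [-0.002, 0.0, -1.0]]
wrist_force: [-0.5, 0.4, -0.6]
gripper_width: 0.903
grip_force: 0.0
time_s: 3.95
tcp_pos: [0.43, 0.0053, 0.1898]
ee_rot: [[-0.909, 0.417, 0.001], [0.417, 0.909, -0.0], [-0.001, 0.0, -1.0]]
wrist_force: [-0.5, 1.3, 4.6]
gripper_width: 0.643
grip_force: 30.0
t 3.95 grasp [0.4301 0.0052 0.0228] clos 65.4 tilt 0.04 w 0.643 gf 30.0 F [-0.5  1.3  4.6]
```

```bash
python3 -m crank '[[[0,0,-0.02],[0,0,0],0.3],[[0,0,-0.06],[0,0,0],0.3],[[0,0,-0.11],[0,0,0],0.3],[[0,0,-0.16],[0,0,0],0.3],[[0,0,-0.205],[0,0,0],0.3]]'
python3 -c "
from h import *
where(); plan([(.43,.0052,.1868,65.4),(.6267,-.2172,.16,7.3),(.6267,-.2172,.0295,7.3)])"
```

```text
time_s: 4.37
tcp_pos: [0.4294, 0.0054, 0.3554]
ee_rot: [[-0.909, 0.417, -0.0], [0.417, 0.909, -0.0], [0.0, -0.0, -1.0]]
wrist_force: [1.2, -1.2, -1.1]
gripper_width: 0.643
grip_force: 30.0
t 4.37 grasp [0.4293 0.0053 0.1884] clos 65.4 tilt 0.02 w 0.643 gf 30.0 F [ 1.2 -1.2 -1.1]
shift [-0.0008, 0.0002, 0.002] turn [-0.0, -0.0, -0.0] rows 0.0 0.0
shift [-0.3393, -0.1504, 0.0335] turn [0.0, 0.0, 0.646] rows 7.1 8.1
shift [0.0, 0.0, 0.1631] turn [0.0, 0.0, 0.0] rows 3.1 0.0
```

```bash
python3 -m crank '[[[-0.04,-0.018,0.004],[0,0,0.076],0.3],[[-0.08,-0.036,0.008],[0,0,0.152],0.3],[[-0.12,-0.054,0.012],[0,0,0.228],0.3],[[-0.16,-0.071,0.016],[0,0,0.304],0.3],[[-0.2,-0.089,0.02],[0,0,0.38],0.3]]'
python3 -m crank '[[[0,0,0],[0,0,0],0.3],[[0,0,0],[0,0,0],0.3]]'
python3 -c "
from h import *
where(); plan([(.6267,-.2172,.16,7.3),(.6267,-.2172,.0295,7.3)])"
```

```text
time_s: 4.78
tcp_pos: [0.5463, -0.1273, 0.337]
ee_rot: [[-0.513, 0.859, -0.001], [0.859, 0.513, 0.0], [0.001, -0.0, -1.0]]
wrist_force: [0.0, 0.4, -0.3]
gripper_width: 0.641
grip_force: 30.0
time_s: 4.95
tcp_pos: [0.546, -0.1275, 0.3361]
ee_rot: [[-0.517, 0.856, -0.002], [0.856, 0.517, 0.001], [0.002, -0.001, -1.0]]
wrist_force: [-0.7, -0.5, -0.7]
gripper_width: 0.641
grip_force: 30.0
t 4.95 grasp [ 0.5457 -0.1274  0.1691] clos 31.1 tilt 0.13 w 0.641 gf 30.0 F [-0.7 -0.5 -0.7]
shift [-0.1481, 0.0284, 0.0111] turn [-0.001, -0.001, 0.264] rows 2.9 3.3
shift [0.0, 0.0, 0.1631] turn [0.0, 0.0, 0.0] rows 3.1 0.0
```

```bash
python3 -m crank '[[[-0.045,0.009,0.003],[0,0,0.07],0.3],[[-0.09,0.017,0.006],[0,0,0.14],0.3],[[-0.135,0.026,0.009],[0,0,0.21],0.3],[[-0.148,0.0284,0.011],[0,0,0.264],0.3],[[-0.148,0.0284,0.011],[0,0,0.264],0.3]]'
python3 -m crank '[[[0,0,0],[0,0,0],0.3],[[0,0,0],[0,0,0],0.3]]'
python3 -c "
from h import *
where(); p=wrist(['tea_tray','saucer']);cv2.imwrite('pics/w2.png',p['frame']); plan([(.6267,-.2172,.0295,7.3)])
p=optics.grab_frame('top');cv2.imwrite('pics/t2.png',cv2.resize(p['frame'][100:250,320:500],None,fx=4,fy=4))"
```

```text
time_s: 5.37
tcp_pos: [0.6269, -0.2168, 0.3274]
ee_rot: [[-0.126, 0.992, -0.001], [0.992, 0.126, 0.0], [0.0, -0.001, -1.0]]
wrist_force: [-0.3, -0.1, -1.4]
gripper_width: 0.642
grip_force: 30.0
time_s: 5.53
tcp_pos: [0.6254, -0.214, 0.3285]
ee_rot: [[-0.133, 0.991, -0.002], [0.991, 0.133, 0.001], [0.002, -0.002, -1.0]]
wrist_force: [-0.4, -0.5, -1.9]
gripper_width: 0.64
grip_force: 30.0
t 5.53 grasp [ 0.6251 -0.2138  0.1615] clos 7.6 tilt 0.12 w 0.64 gf 30.0 F [-0.4 -0.5 -1.9]
tea_tray 0.55 [ 0.614 -0.115  0.006] 
saucer 0.71 [ 0.621 -0.199  0.149] 
shift [-0.0039, 0.0007, 0.1659] turn [-0.0, -0.0, 0.003] rows 3.2 0.0
```

View pics/w2.png

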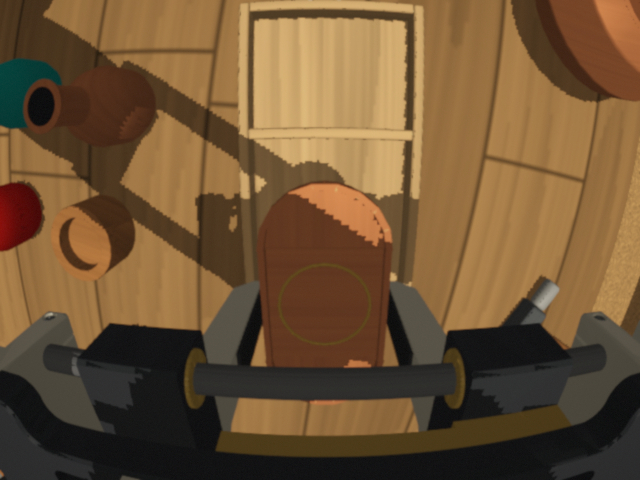

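The saucer is held centred at (325,300), parallel to the tray walls (241 and 421, mid 331). That means the tray lies about 4 mm further along tool y, so I will shift 3 mm and go down.

```bash
python3 -m crank '[[[-0.002,0.003,0.03],[0,0,0.003],0.3],[[-0.0039,0.0037,0.07],[0,0,0.003],0.3],[[-0.0039,0.0037,0.11],[0,0,0.003],0.3],[[-0.0039,0.0037,0.14],[0,0,0.003],0.3],[[-0.0039,0.0037,0.15],[0,0,0.003],0.3]]'
python3 -m crank '[[[0,0,0.004],[0,0,0],0.3],[[0,0,0.008],[0,0,0],0.3],[[0,0,0.012],[0,0,0],0.3],[[0,0,0.012],[0,0,0],0.3],[[0,0,0.012],[0,0,0],0.3]]'
python3 -c "
from h import *
where(); "
```

```text
time_s: 6.15
tcp_pos: [0.628, -0.217, 0.2046]
ee_rot: [[-0.126, 0.992, -0.006], [0.992, 0.126, 0.003], [0.004, -0.006, -1.0]]
wrist_force: [-0.8, -0.1, -1.7]
gripper_width: 0.637
grip_force: 30.0
time_s: 6.57
tcp_pos: [0.6301, -0.2185, 0.2005]
ee_rot: [[-0.125, 0.992, 0.002], [0.992, 0.125, -0.001], [-0.001, 0.002, -1.0]]
wrist_force: [-0.3, 0.6, -1.0]
gripper_width: 0.641
grip_force: 30.0
t 6.57 grasp [ 0.6304 -0.2187  0.0335] clos 7.2 tilt 0.12 w 0.641 gf 30.0 F [-0.3  0.6 -1. ]
```

```bash
python3 -m crank '[[[0,0,0.003],[0,0,0],0.3],[[0,0,0.0055],[0,0,0],0.3],[[0,0,0.0055],[0,0,0],0.3],[[0,0,0.0055],[0,0,0],0.3]]'
python3 -c "
from h import *
where(); "
```

```text
time_s: 6.9
tcp_pos: [0.63, -0.2185, 0.1958]
ee_rot: [[-0.125, 0.992, 0.002], [0.992, 0.125, -0.001], [-0.001, 0.001, -1.0]]
wrist_force: [-1.4, 0.2, 4.1]
gripper_width: 0.642
grip_force: 30.0
t 6.9 grasp [ 0.6303 -0.2187  0.0288] clos 7.2 tilt 0.11 w 0.642 gf 30.0 F [-1.4  0.2  4.1]
```

```bash
python3 -m crank '[[[0,0,0],[0,0,0],0.72],[[0,0,0],[0,0,0],0.78],[[0,0,0],[0,0,0],0.78],[[0,0,0],[0,0,0],0.78],[[0,0,0],[0,0,0],0.78]]'
python3 -m crank '[[[0,0,-0.01],[0,0,0],0.78],[[0,0,-0.04],[0,0,0],0.78],[[0,0,-0.09],[0,0,0],0.78],[[0,0,-0.14],[0,0,0],0.78],[[0,0,-0.2],[0,0,0],0.78]]'
python3 -m crank '[[[0.05,0,-0.02],[0,0,0],1],[[0.1,0,-0.02],[0,0,0],1],[[0.15,0,-0.02],[0,0,0],1],[[0.2,0,-0.02],[0,0,0],1],[[0.25,0,-0.02],[0,0,0],1]]'
python3 -c "
from h import *
where(); p=optics.grab_frame('top');find(p,None,['saucer','tea_cup']);cv2.imwrite('pics/t3.png',cv2.resize(p['frame'][130:290,150:490],None,fx=2.3,fy=2.3,interpolation=cv2.INTER_CUBIC)); where()
plan([(.447,.369,.16,-40),(.447,.369,.045,-40)])"
```

```text
time_s: 7.32
tcp_pos: [0.6296, -0.2183, 0.1943]
ee_rot: [[-0.125, 0.992, -0.0], [0.992, 0.125, 0.0], [0.0, -0.0, -1.0]]
wrist_force: [-0.3, 0.3, -0.2]
gripper_width: 0.776
grip_force: 0.0
time_s: 7.73
tcp_pos: [0.6293, -0.2181, 0.3499]
ee_rot: [[-0.124, 0.992, -0.001], [0.992, 0.124, 0.001], [0.001, -0.001, -1.0]]
wrist_force: [0.3, -0.8, -0.3]
gripper_width: 0.781
grip_force: 0.0
time_s: 8.15
tcp_pos: [0.6041, -0.0183, 0.3653]
ee_rot: [[-0.124, 0.992, 0.001], [0.992, 0.124, -0.0], [-0.0, 0.001, -1.0]]
wrist_force: [0.3, 0.1, 0.0]
gripper_width: 0.998
grip_force: 0.0
t 8.15 grasp [ 0.6043 -0.0183  0.1983] clos 7.1 tilt 0.07 w 0.998 gf 0.0 F [0.3 0.1 0. ]
saucer 0.64 [ 0.632 -0.217  0.015] [425. 176.]
saucer 0.58 [0.448 0.384 0.033] [174. 249.]
tea_cup 0.75 [0.447 0.382 0.033] [175. 250.]
tea_cup 0.38 [ 0.43  -0.119  0.072] [388. 256.]
t 8.3 grasp [ 0.6043 -0.0168  0.1983] clos 7.4 tilt 0.04 w 1.0 gf 0.0 F [-0.4 -0.7  0.8]
shift [0.5037, -0.1326, 0.0478] turn [0.0, -0.0, 0.527] rows 10.0 6.6
shift [0.0, 0.0, 0.1438] turn [0.0, 0.0, 0.0] rows 2.8 0.0
```

View pics/t3.png

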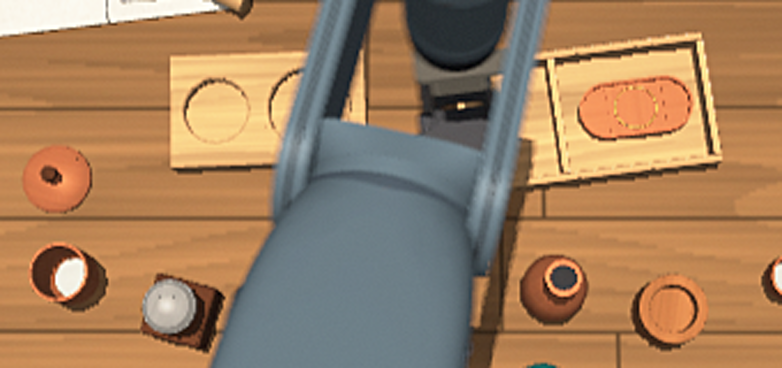

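The saucer lies in the middle of the long compartment (crop 635,108), let go. Next the tea cup.

```bash
python3 -m crank '[[[0.05,-0.013,0.005],[0,0,0],0.9],[[0.1,-0.026,0.01],[0,0,0],0.9],[[0.15,-0.039,0.015],[0,0,0],0.9],[[0.2,-0.052,0.02],[0,0,0],0.9],[[0.25,-0.066,0.024],[0,0,0],0.9]]'
python3 -m crank '[[[0.05,-0.013,0.005],[0,0,0.07],0.9],[[0.1,-0.026,0.01],[0,0,0.14],0.9],[[0.15,-0.039,0.015],[0,0,0.21],0.9],[[0.2,-0.052,0.02],[0,0,0.28],0.9],[[0.25,-0.066,0.024],[0,0,0.35],0.9]]'
python3 -m crank '[[[0,0,0],[0,0,0.07],0.9],[[0,0,0],[0,0,0.14],0.9],[[0,0,0],[0,0,0.177],0.9],[[0,0,0],[0,0,0.177],0.9],[[0,0,0],[0,0,0.177],0.9]]'
python3 -c "
from h import *
where(); p=wrist(['tea_cup']);cv2.imwrite('pics/w3.png',p['frame']); where()
plan([(.447,.369,.045,-40)])"
```

```text
time_s: 8.72
tcp_pos: [0.5274, 0.172, 0.3453]
ee_rot: [[-0.122, 0.992, 0.001], [0.992, 0.122, -0.0], [-0.001, 0.001, -1.0]]
wrist_force: [0.7, 0.3, 0.6]
gripper_width: 0.899
grip_force: 0.0
time_s: 9.13
tcp_pos: [0.4516, 0.362, 0.3263]
ee_rot: [[0.417, 0.909, 0.001], [0.909, -0.417, -0.0], [0.0, 0.001, -1.0]]
wrist_force: [0.9, 0.6, 0.8]
gripper_width: 0.899
grip_force: 0.0
time_s: 9.55
tcp_pos: [0.4522, 0.3607, 0.3263]
ee_rot: [[0.644, 0.765, 0.001], [0.765, -0.644, -0.0], [0.0, 0.0, -1.0]]
wrist_force: [0.1, -0.1, -0.6]
gripper_width: 0.904
grip_force: 0.0
t 9.55 grasp [0.4523 0.3606 0.1593] clos -40.1 tilt 0.03 w 0.904 gf 0.0 F [ 0.1 -0.1 -0.6]
tea_cup 0.77 [0.445 0.366 0.032] 
t 9.65 grasp [0.4521 0.3607 0.1593] clos -40.1 tilt 0.02 w 0.9 gf 0.0 F [0.5 0.1 0.8]
shift [0.0039, -0.0115, 0.1428] turn [0.0, -0.0, -0.002] rows 2.8 0.0
```

View pics/w3.png

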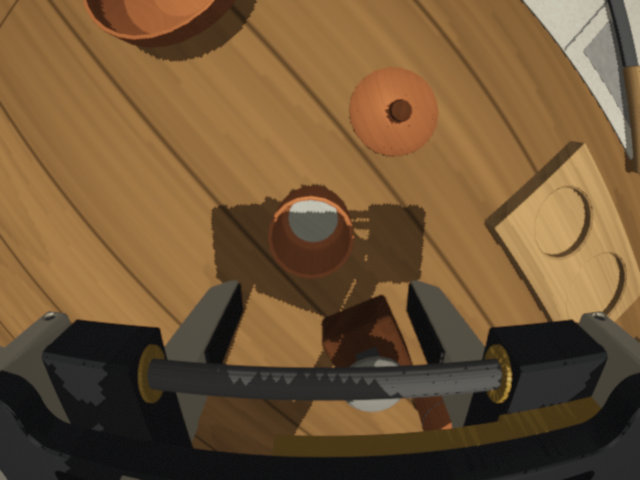

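The cup rim is at (312,237), 82 px across. From the wrist view that puts the cup at tool x +7.6, y -9.8 mm, so I use the mean with the plan. The lid and stake are clear of the fingers.

```bash
cat >> h.py <<'E'
def wray(pic,st,u,v,z):
    "fisheye pixel -> world point at height z, and its offset from the tool axis in tool fractions"
    f=240/np.tan(np.radians(pic["vfov"]/2)); a,b=u-pic["cx"],v-pic["cy"]; r=np.hypot(a,b)+1e-9; th=r/f
    d=np.array([np.sin(th)*a/r,-np.sin(th)*b/r,-np.cos(th)]); T=np.array(pic["T_tool_cam"]); E=np.array(st["ee_rot"])
    o=E@T[:3,3]+np.array(st["tcp_pos"]); d=E@T[:3,:3]@d; w=o+d*(z-o[2])/d[2]
    print("wray",np.round(w,4),"tool frac",np.round(E.T@(w-np.array(st["tcp_pos"]))/.8,4)); return w
E
python3 -m crank '[[[0.003,-0.006,0.02],[0,0,0],0.9],[[0.0065,-0.0118,0.05],[0,0,0],0.9],[[0.0065,-0.0118,0.09],[0,0,0],0.9],[[0.0065,-0.0118,0.13],[0,0,0],0.9],[[0.0065,-0.0118,0.142],[0,0,0],0.9]]'
python3 -m crank '[[[0,0,0],[0,0,0],0.9],[[0,0,0],[0,0,0],0.8],[[0,0,0],[0,0,0],0.7],[[0,0,0],[0,0,0],0.4],[[0,0,0],[0,0,0],0.3]]'
python3 -m crank '[[[0,0,0],[0,0,0],0.3],[[0,0,0],[0,0,0],0.3],[[0,0,0],[0,0,0],0.3]]'
python3 -c "
from h import *
where()"
```

```text
time_s: 10.07
tcp_pos: [0.4462, 0.3701, 0.2084]
ee_rot: [[0.645, 0.764, -0.006], [0.764, -0.645, -0.003], [-0.007, -0.002, -1.0]]
wrist_force: [-0.5, -0.4, -0.9]
gripper_width: 0.898
grip_force: 0.0
time_s: 10.48
tcp_pos: [0.4481, 0.3717, 0.2144]
ee_rot: [[0.645, 0.764, 0.003], [0.764, -0.645, 0.002], [0.003, 0.001, -1.0]]
wrist_force: [-0.1, 0.5, -0.1]
gripper_width: 0.661
grip_force: 0.0
time_s: 10.73
tcp_pos: [0.448, 0.3717, 0.2142]
ee_rot: [[0.645, 0.764, 0.003], [0.764, -0.645, 0.001], [0.003, 0.001, -1.0]]
wrist_force: [-0.2, -0.7, 5.2]
gripper_width: 0.629
grip_force: 29.9
t 10.73 grasp [0.4485 0.3719 0.0472] clos -40.2 tilt 0.17 w 0.629 gf 29.9 F [-0.2 -0.7  5.2]
```

```bash
python3 -m crank '[[[0,0,-0.02],[0,0,0],0.3],[[0,0,-0.06],[0,0,0],0.3],[[0,0,-0.11],[0,0,0],0.3],[[0,0,-0.15],[0,0,0],0.3],[[0,0,-0.16],[0,0,0],0.3]]'
python3 -c "
from h import *
where(); plan([(.630,-.218,.17,-40)])"
```

```text
time_s: 11.15
tcp_pos: [0.4484, 0.3722, 0.3467]
ee_rot: [[0.645, 0.764, 0.008], [0.764, -0.645, 0.005], [0.009, 0.003, -1.0]]
wrist_force: [1.2, 1.0, -1.7]
gripper_width: 0.626
grip_force: 29.9
t 11.15 grasp [0.4498 0.373  0.1797] clos -40.2 tilt 0.55 w 0.626 gf 29.9 F [ 1.2  1.  -1.7]
shift [-0.4175, 0.6492, 0.0105] turn [0.002, -0.006, -0.002] rows 14.8 0.1
```

```bash
python3 -m crank '[[[-0.013,0.02,0],[0,0,0],0.3],[[-0.038,0.06,0],[0,0,0],0.3],[[-0.065,0.101,0],[0,0,0],0.3],[[-0.09,0.141,0],[0,0,0],0.3],[[-0.116,0.181,0],[0,0,0],0.3]]'
python3 -m crank '[[[-0.026,0.04,0],[0,0,0],0.3],[[-0.052,0.08,0],[0,0,0],0.3],[[-0.078,0.121,0],[0,0,0],0.3],[[-0.104,0.161,0],[0,0,0],0.3],[[-0.13,0.202,0],[0,0,0],0.3]]'
python3 -m crank '[[[-0.026,0.04,0],[0,0,0],0.3],[[-0.052,0.08,0],[0,0,0],0.3],[[-0.078,0.121,0],[0,0,0],0.3],[[-0.104,0.161,0],[0,0,0],0.3],[[-0.13,0.202,0],[0,0,0],0.3]]'
python3 -m crank '[[[-0.02,0.032,0],[0,0,0],0.3],[[-0.034,0.052,0],[0,0,0],0.3],[[-0.041,0.064,0.01],[0,0,0],0.3],[[-0.041,0.064,0.01],[0,0,0],0.3],[[-0.041,0.064,0.01],[0,0,0],0.3]]'
python3 -c "
from h import *
where(); p=wrist(['tea_cup','saucer']);cv2.imwrite('pics/w4.png',p['frame']);where(); plan([(.630,-.218,.0645,-40)])"
```

```text
time_s: 11.57
tcp_pos: [0.4979, 0.2057, 0.3398]
ee_rot: [[0.644, 0.765, -0.001], [0.765, -0.644, -0.0], [-0.001, -0.001, -1.0]]
wrist_force: [-0.3, 0.2, -1.6]
gripper_width: 0.628
grip_force: 29.9
time_s: 11.98
tcp_pos: [0.5543, 0.0217, 0.3398]
ee_rot: [[0.645, 0.764, -0.001], [0.764, -0.645, 0.0], [-0.001, -0.001, -1.0]]
wrist_force: [1.0, 0.8, -1.6]
gripper_width: 0.627
grip_force: 29.9
time_s: 12.4
tcp_pos: [0.6107, -0.162, 0.3395]
ee_rot: [[0.645, 0.764, -0.002], [0.764, -0.645, 0.001], [-0.0, -0.002, -1.0]]
wrist_force: [0.9, 1.0, -1.4]
gripper_width: 0.629
grip_force: 29.9
time_s: 12.82
tcp_pos: [0.6283, -0.2178, 0.3306]
ee_rot: [[0.646, 0.764, -0.003], [0.764, -0.646, 0.002], [-0.0, -0.004, -1.0]]
wrist_force: [1.1, 0.0, -0.5]
gripper_width: 0.628
grip_force: 29.9
t 12.82 grasp [ 0.6278 -0.2174  0.1636] clos -40.2 tilt 0.23 w 0.628 gf 29.9 F [ 1.1  0.  -0.5]
tea_cup 0.63 [ 0.628 -0.221  0.157] 
saucer 0.75 [ 0.636 -0.203  0.017] 
t 12.97 grasp [ 0.6286 -0.2165  0.1655] clos -40.1 tilt 0.06 w 0.631 gf 29.9 F [-0.6  0.7 -0.9]
shift [-0.0003, 0.0025, 0.1262] turn [-0.001, -0.0, -0.001] rows 2.4 0.0
```

View pics/w4.png

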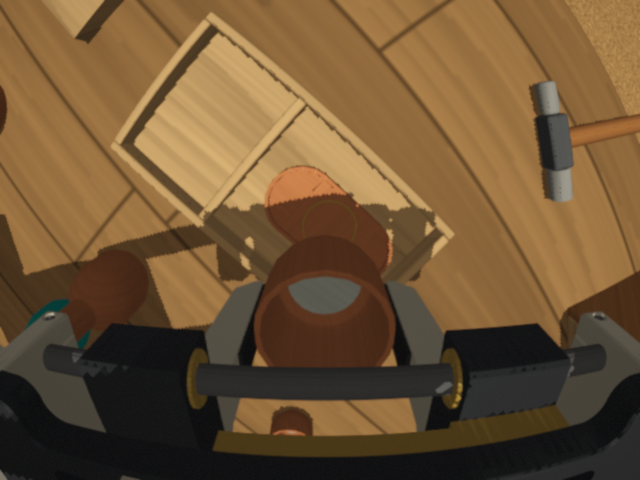

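Cup rim centre is at about (325,325) and the saucer's centre ring at (329,222). I compute both.

```bash
python3 -c "
from h import *
s=state(); p=optics.grab_frame('wrist')
wray(p,s,329,222,.017); wray(p,s,325,325,.182); where()"
```

```text
wray [ 0.6337 -0.217   0.017 ] tool frac [0.0036 0.0055 0.3943]
wray [ 0.6319 -0.2134  0.182 ] tool frac [0.0057 0.0007 0.1881]
t 13.02 grasp [ 0.6288 -0.2166  0.1658] clos -40.1 tilt 0.02 w 0.626 gf 29.9 F [-0.5 -0.3 -2. ]
```

```bash
python3 -m crank '[[[-0.0015,0.0035,0.02],[0,0,0],0.3],[[-0.0015,0.0035,0.05],[0,0,0],0.3],[[-0.0015,0.0035,0.085],[0,0,0],0.3],[[-0.0015,0.0035,0.105],[0,0,0],0.3],[[-0.0015,0.0035,0.115],[0,0,0],0.3]]'
python3 -m crank '[[[0,0,0.001],[0,0,0],0.3],[[0,0,0.002],[0,0,0],0.3],[[0,0,0.002],[0,0,0],0.3],[[0,0,0.002],[0,0,0],0.3]]'
python3 -c "
from h import *
where()"
```

```text
time_s: 13.43
tcp_pos: [0.6294, -0.2194, 0.2381]
ee_rot: [[0.644, 0.765, -0.004], [0.765, -0.644, 0.002], [-0.001, -0.004, -1.0]]
wrist_force: [-0.4, 0.3, -2.2]
gripper_width: 0.627
grip_force: 29.9
time_s: 13.77
tcp_pos: [0.6308, -0.2212, 0.2408]
ee_rot: [[0.645, 0.764, 0.003], [0.764, -0.645, -0.001], [0.001, 0.003, -1.0]]
wrist_force: [0.1, -0.6, -1.4]
gripper_width: 0.626
grip_force: 29.9
t 13.77 grasp [ 0.6313 -0.2215  0.0738] clos -40.2 tilt 0.17 w 0.626 gf 29.9 F [ 0.1 -0.6 -1.4]
```

```bash
python3 -m crank '[[[0,-0.001,0.004],[0,0,0],0.3],[[0,-0.001,0.008],[0,0,0],0.3],[[0,-0.001,0.0105],[0,0,0],0.3],[[0,-0.001,0.0105],[0,0,0],0.3],[[0,-0.001,0.0105],[0,0,0],0.3]]'
python3 -c "
from h import *
where()"
```

```text
time_s: 14.18
tcp_pos: [0.6297, -0.2207, 0.2312]
ee_rot: [[0.645, 0.764, 0.001], [0.764, -0.645, -0.0], [0.0, 0.001, -1.0]]
wrist_force: [-0.8, -0.2, 3.3]
gripper_width: 0.626
grip_force: 29.9
t 14.18 grasp [ 0.6298 -0.2208  0.0642] clos -40.2 tilt 0.04 w 0.626 gf 29.9 F [-0.8 -0.2  3.3]
```

```bash
python3 -m crank '[[[0,0,0],[0,0,0],0.7],[[0,0,0],[0,0,0],0.8],[[0,0,0],[0,0,0],0.9],[[0,0,0],[0,0,0],0.9],[[0,0,0],[0,0,0],0.9]]'
python3 -m crank '[[[0,0,-0.01],[0,0,0],0.9],[[0,0,-0.05],[0,0,0],0.9],[[0,0,-0.1],[0,0,0],0.9],[[0,0,-0.15],[0,0,0],0.9],[[0,0,-0.17],[0,0,0],0.9]]'
python3 -c "
from h import *
where(); plan([(.427,.13,.18,-40)])"
```

```text
time_s: 14.6
tcp_pos: [0.6296, -0.2206, 0.2303]
ee_rot: [[0.645, 0.764, -0.0], [0.764, -0.645, 0.0], [-0.0, -0.0, -1.0]]
wrist_force: [0.9, -0.6, -0.1]
gripper_width: 0.892
grip_force: 0.0
time_s: 15.02
tcp_pos: [0.6304, -0.221, 0.3737]
ee_rot: [[0.645, 0.764, 0.008], [0.764, -0.645, -0.004], [0.002, 0.009, -1.0]]
wrist_force: [0.3, -0.2, 0.4]
gripper_width: 0.902
grip_force: 0.0
t 15.02 grasp [ 0.6318 -0.2217  0.2067] clos -40.2 tilt 0.53 w 0.902 gf 0.0 F [ 0.3 -0.2  0.4]
shift [0.1711, -0.4776, 0.0294] turn [0.006, -0.001, -0.002] rows 9.7 0.1
```

```bash
python3 -m crank '[[[0.0165,-0.046,0.002],[0,0,0],0.9],[[0.033,-0.092,0.004],[0,0,0],0.9],[[0.0495,-0.138,0.006],[0,0,0],0.9],[[0.066,-0.184,0.008],[0,0,0],0.9],[[0.082,-0.23,0.01],[0,0,0],0.9]]'
python3 -m crank '[[[0.0165,-0.046,0.002],[0,0,0],0.9],[[0.033,-0.092,0.004],[0,0,0],0.9],[[0.0495,-0.138,0.006],[0,0,0],0.9],[[0.066,-0.184,0.008],[0,0,0],0.9],[[0.082,-0.23,0.01],[0,0,0],0.9]]'
python3 -m crank '[[[0.007,-0.0176,0],[0,0,0],0.9],[[0.007,-0.0176,0],[0,0,0],0.9],[[0.007,-0.0176,0],[0,0,0],0.9],[[0.007,-0.0176,0],[0,0,0],0.9]]'
python3 -c "
from h import *
where(); p=wrist(['caddy']);cv2.imwrite('pics/w5.png',p['frame']); plan([(.427,.13,.055,-40)])
p=optics.grab_frame('top');find(p,None,['saucer','tea_cup']); a=p['frame'][130:230,340:480]; b=cv2.resize(a,(560,400),interpolation=cv2.INTER_CUBIC); w=optics.grab_frame('wrist')['frame'][100:400,170:470]
c=np.zeros((400,800,3),'uint8'); c[:,:460]=b[:,100:]; c[:300,480:780]=w; cv2.imwrite('pics/m5.png',c); where()"
```

```text
time_s: 15.43
tcp_pos: [0.5302, -0.0505, 0.3592]
ee_rot: [[0.646, 0.764, 0.001], [0.764, -0.646, -0.0], [0.001, 0.001, -1.0]]
wrist_force: [1.0, 0.9, -0.1]
gripper_width: 0.902
grip_force: 0.0
time_s: 15.85
tcp_pos: [0.4319, 0.1183, 0.3513]
ee_rot: [[0.646, 0.764, 0.001], [0.764, -0.646, 0.0], [0.001, 0.001, -1.0]]
wrist_force: [1.8, -0.7, -0.4]
gripper_width: 0.9
grip_force: 0.0
time_s: 16.18
tcp_pos: [0.4266, 0.13, 0.3512]
ee_rot: [[0.645, 0.764, 0.002], [0.764, -0.645, -0.0], [0.001, 0.001, -1.0]]
wrist_force: [-0.7, -0.4, -0.1]
gripper_width: 0.904
grip_force: 0.0
t 16.18 grasp [0.4269 0.1299 0.1842] clos -40.2 tilt 0.09 w 0.904 gf 0.0 F [-0.7 -0.4 -0.1]
caddy 0.9 [0.435 0.136 0.08 ] 
shift [0.0006, -0.0004, 0.161] turn [0.001, -0.0, -0.003] rows 3.1 0.0
saucer 0.57 [ 0.624 -0.194  0.012] [416. 179.]
tea_cup 0.76 [ 0.634 -0.22   0.052] [429. 171.]
t 16.48 grasp [0.4264 0.1296 0.1834] clos -40.3 tilt 0.02 w 0.899 gf 0.0 F [-0.6  0.6 -0.4]
```

View pics/m5.png

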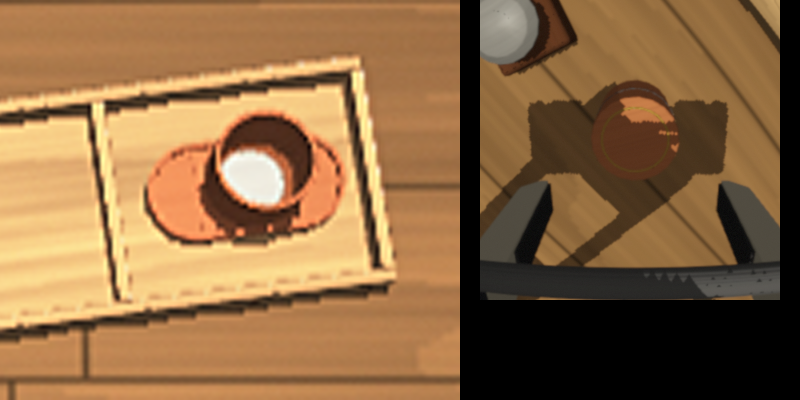

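The cup is standing on the saucer (rim centre crop 264,162). The caddy is at wrist px (327,235). I check numbers.

```bash
python3 -c "
from h import *
p=optics.grab_frame('top'); a=unproj(p,431,170.5,.081);b=unproj(p,426.5,178.3,.014); print(a,b,np.hypot(*(a-b)[:2]))
s=state(); p=optics.grab_frame('wrist'); wray(p,s,327,235,.078)"
```

```text
[ 0.62670176 -0.21870523  0.081     ] [ 0.6260817  -0.22029251  0.014     ] 0.0017040895308340937
wray [0.4314 0.1321 0.078 ] tool frac [0.0063 0.003  0.3405]
```

```bash
python3 -m crank '[[[0.0035,0.0015,0.03],[0,0,0],0.9],[[0.0035,0.0015,0.07],[0,0,0],0.9],[[0.0035,0.0015,0.11],[0,0,0],0.9],[[0.0035,0.0015,0.145],[0,0,0],0.9],[[0.0035,0.0015,0.158],[0,0,0],0.9]]'
python3 -m crank '[[[0,0,0],[0,0,0],0.9],[[0,0,0],[0,0,0],0.8],[[0,0,0],[0,0,0],0.75],[[0,0,0],[0,0,0],0.4],[[0,0,0],[0,0,0],0.3]]'
python3 -m crank '[[[0,0,0],[0,0,0],0.3],[[0,0,0],[0,0,0],0.3],[[0,0,0],[0,0,0],0.3]]'
python3 -c "
from h import *
where()"
```

```text
time_s: 17.0
tcp_pos: [0.4272, 0.1315, 0.2208]
ee_rot: [[0.645, 0.764, -0.006], [0.764, -0.645, -0.0], [-0.004, -0.004, -1.0]]
wrist_force: [-0.6, -1.0, 1.1]
gripper_width: 0.899
grip_force: 0.0
time_s: 17.42
tcp_pos: [0.4293, 0.1318, 0.2254]
ee_rot: [[0.645, 0.764, 0.003], [0.764, -0.645, 0.0], [0.002, 0.002, -1.0]]
wrist_force: [0.9, 0.2, 1.6]
gripper_width: 0.682
grip_force: 30.0
time_s: 17.67
tcp_pos: [0.4293, 0.1318, 0.2254]
ee_rot: [[0.645, 0.764, 0.003], [0.764, -0.645, 0.0], [0.002, 0.002, -1.0]]
wrist_force: [0.1, 0.7, 7.2]
gripper_width: 0.685
grip_force: 30.0
t 17.67 grasp [0.4297 0.1319 0.0584] clos -40.2 tilt 0.16 w 0.685 gf 30.0 F [0.1 0.7 7.2]
```

```bash
python3 -m crank '[[[0,0,-0.02],[0,0,0],0.3],[[0,0,-0.06],[0,0,0],0.3],[[0,0,-0.1],[0,0,0],0.3],[[0,0,-0.14],[0,0,0],0.3],[[0,0,-0.15],[0,0,0],0.3]]'
python3 -c "
from h import *
where(); plan([(.612,-.089,.175,-40)])"
```

```text
time_s: 18.08
tcp_pos: [0.4297, 0.1319, 0.3487]
ee_rot: [[0.645, 0.764, 0.008], [0.764, -0.645, 0.0], [0.005, 0.006, -1.0]]
wrist_force: [1.7, 0.8, -2.8]
gripper_width: 0.683
grip_force: 30.0
t 18.08 grasp [0.431  0.132  0.1818] clos -40.2 tilt 0.45 w 0.683 gf 30.0 F [ 1.7  0.8 -2.8]
shift [-0.0641, 0.3522, 0.0101] turn [0.004, -0.003, -0.002] rows 6.9 0.1
```

```bash
python3 -m crank '[[[-0.006,0.03,0],[0,0,0],0.3],[[-0.014,0.075,0],[0,0,0],0.3],[[-0.022,0.12,0],[0,0,0],0.3],[[-0.031,0.17,0],[0,0,0],0.3],[[-0.04,0.22,0],[0,0,0],0.3]]'
python3 -m crank '[[[-0.009,0.045,0],[0,0,0],0.3],[[-0.018,0.09,0],[0,0,0],0.3],[[-0.024,0.122,0],[0,0,0],0.3],[[-0.025,0.134,0],[0,0,0],0.3],[[-0.025,0.134,0],[0,0,0],0.3]]'
python3 -m crank '[[[0,0,0],[0,0,0],0.3],[[0,0,0],[0,0,0],0.3]]'
python3 -c "
from h import *
where(); plan([(.612,-.089,.0644,-40)])
p=optics.grab_frame('wrist');cv2.imwrite('pics/w6.png',p['frame'])"
```

```text
time_s: 18.5
tcp_pos: [0.5429, -0.0074, 0.3431]
ee_rot: [[0.645, 0.764, -0.001], [0.764, -0.645, 0.0], [-0.001, -0.001, -1.0]]
wrist_force: [0.4, 1.2, -3.0]
gripper_width: 0.683
grip_force: 30.0
time_s: 18.92
tcp_pos: [0.6123, -0.0926, 0.3423]
ee_rot: [[0.647, 0.762, -0.002], [0.762, -0.647, 0.0], [-0.001, -0.001, -1.0]]
wrist_force: [1.3, 0.6, -1.7]
gripper_width: 0.679
grip_force: 30.0
time_s: 19.08
tcp_pos: [0.6105, -0.0893, 0.3434]
ee_rot: [[0.644, 0.765, -0.002], [0.765, -0.644, 0.001], [-0.0, -0.003, -1.0]]
wrist_force: [-0.3, 0.5, -2.3]
gripper_width: 0.686
grip_force: 30.0
t 19.08 grasp [ 0.6102 -0.0891  0.1764] clos -40.1 tilt 0.15 w 0.686 gf 30.0 F [-0.3  0.5 -2.3]
shift [0.0015, 0.0015, 0.14] turn [-0.002, 0.0, -0.001] rows 2.7 0.0
```

View pics/w6.png

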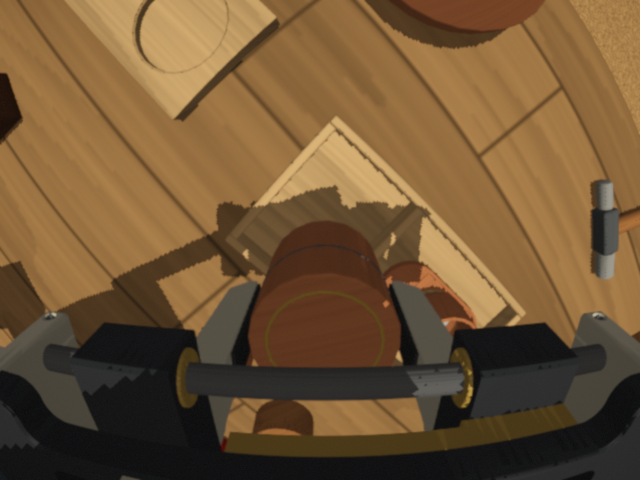

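The caddy at (325,320) hangs over the short compartment. Lower it.

```bash
python3 -m crank '[[[0.001,0.002,0.02],[0,0,0],0.3],[[0.001,0.002,0.06],[0,0,0],0.3],[[0.001,0.002,0.095],[0,0,0],0.3],[[0.001,0.002,0.12],[0,0,0],0.3],[[0.001,0.002,0.128],[0,0,0],0.3]]'
python3 -m crank '[[[0,0,0.001],[0,0,0],0.3],[[0,0,0.002],[0,0,0],0.3],[[0,0,0.002],[0,0,0],0.3],[[0,0,0.002],[0,0,0],0.3]]'
python3 -c "
from h import *
where()"
```

```text
time_s: 19.55
tcp_pos: [0.6112, -0.0891, 0.2385]
ee_rot: [[0.644, 0.765, -0.006], [0.765, -0.644, 0.002], [-0.002, -0.006, -1.0]]
wrist_force: [-0.5, 0.4, -1.6]
gripper_width: 0.686
grip_force: 30.0
time_s: 19.88
tcp_pos: [0.6139, -0.0911, 0.2421]
ee_rot: [[0.645, 0.764, 0.003], [0.764, -0.645, -0.001], [0.001, 0.003, -1.0]]
wrist_force: [-0.3, -0.8, -2.2]
gripper_width: 0.681
grip_force: 30.0
t 19.88 grasp [ 0.6144 -0.0912  0.0751] clos -40.2 tilt 0.19 w 0.681 gf 30.0 F [-0.3 -0.8 -2.2]
```

```bash
python3 -m crank '[[[0,-0.001,0.004],[0,0,0],0.3],[[0,-0.001,0.008],[0,0,0],0.3],[[0,-0.001,0.012],[0,0,0],0.3],[[0,-0.001,0.0125],[0,0,0],0.3],[[0,-0.001,0.0125],[0,0,0],0.3]]'
python3 -c "
from h import *
where()"
```

```text
time_s: 20.3
tcp_pos: [0.6127, -0.0906, 0.2312]
ee_rot: [[0.645, 0.764, 0.001], [0.764, -0.645, -0.0], [0.0, 0.001, -1.0]]
wrist_force: [-1.7, 0.6, 6.1]
gripper_width: 0.686
grip_force: 30.0
t 20.3 grasp [ 0.6128 -0.0906  0.0642] clos -40.2 tilt 0.04 w 0.686 gf 30.0 F [-1.7  0.6  6.1]
```

```bash
python3 -m crank '[[[0,0,0],[0,0,0],0.75],[[0,0,0],[0,0,0],0.85],[[0,0,0],[0,0,0],0.9],[[0,0,0],[0,0,0],0.9],[[0,0,0],[0,0,0],0.9]]'
python3 -m crank '[[[0,0,-0.01],[0,0,0],0.9],[[0,0,-0.05],[0,0,0],0.9],[[0,0,-0.1],[0,0,0],0.9],[[0,0,-0.15],[0,0,0],0.9],[[0,0,-0.17],[0,0,0],0.9]]'
python3 -m crank '[[[0,0,0],[0,0,0],0.8],[[0,0,0],[0,0,0],0.8]]'
python3 -c "
from h import *
where(); plan([(.437,-.13,.2,-40)])"
```

```text
time_s: 20.72
tcp_pos: [0.6127, -0.0906, 0.23]
ee_rot: [[0.645, 0.764, -0.0], [0.764, -0.645, -0.0], [-0.0, -0.0, -1.0]]
wrist_force: [0.1, 0.3, -1.5]
gripper_width: 0.897
grip_force: 0.0
time_s: 21.13
tcp_pos: [0.6136, -0.0908, 0.3729]
ee_rot: [[0.645, 0.764, 0.008], [0.764, -0.645, -0.003], [0.003, 0.008, -1.0]]
wrist_force: [1.3, -1.3, 0.4]
gripper_width: 0.899
grip_force: 0.0
time_s: 21.3
tcp_pos: [0.6127, -0.0906, 0.3678]
ee_rot: [[0.645, 0.764, 0.003], [0.764, -0.645, -0.001], [0.001, 0.003, -1.0]]
wrist_force: [-0.5, 0.3, -0.1]
gripper_width: 0.819
grip_force: 0.0
t 21.3 grasp [ 0.6132 -0.0907  0.2008] clos -40.2 tilt 0.18 w 0.819 gf 0.0 F [-0.5  0.3 -0.1]
shift [-0.1793, -0.136, 0.0004] turn [0.002, -0.001, -0.002] rows 4.3 0.0
```

```bash
python3 -m crank '[[[-0.036,-0.027,0],[0,0,0],0.75],[[-0.075,-0.056,0],[0,0,0],0.75],[[-0.112,-0.085,0],[0,0,0],0.75],[[-0.15,-0.113,0],[0,0,0],0.75],[[-0.178,-0.136,0],[0,0,0],0.75]]'
python3 -m crank '[[[0,0,0],[0,0,0],0.75],[[0,0,0],[0,0,0],0.75],[[0,0,0],[0,0,0],0.75]]'
python3 -c "
from h import *
where(); p=wrist(['flask']);cv2.imwrite('pics/w7.png',p['frame']);plan([(.437,-.13,.096,-40)])"
```

```text
time_s: 21.72
tcp_pos: [0.4346, -0.1288, 0.3638]
ee_rot: [[0.645, 0.764, -0.005], [0.764, -0.645, 0.002], [-0.001, -0.005, -1.0]]
wrist_force: [-1.0, -0.2, 0.0]
gripper_width: 0.754
grip_force: 0.0
time_s: 21.97
tcp_pos: [0.438, -0.1293, 0.3655]
ee_rot: [[0.646, 0.764, -0.001], [0.764, -0.646, 0.001], [0.0, -0.001, -1.0]]
wrist_force: [0.4, -0.3, -0.8]
gripper_width: 0.753
grip_force: 0.0
t 21.97 grasp [ 0.4379 -0.1292  0.1985] clos -40.2 tilt 0.05 w 0.753 gf 0.0 F [ 0.4 -0.3 -0.8]
flask 0.76 [ 0.312 -0.223  0.074] 
flask 0.76 [ 0.346 -0.101  0.06 ] 
flask 0.7 [ 0.445 -0.121  0.076] 
shift [-0.0021, -0.0008, 0.1283] turn [-0.0, -0.0, -0.002] rows 2.5 0.0
```

View pics/w7.png

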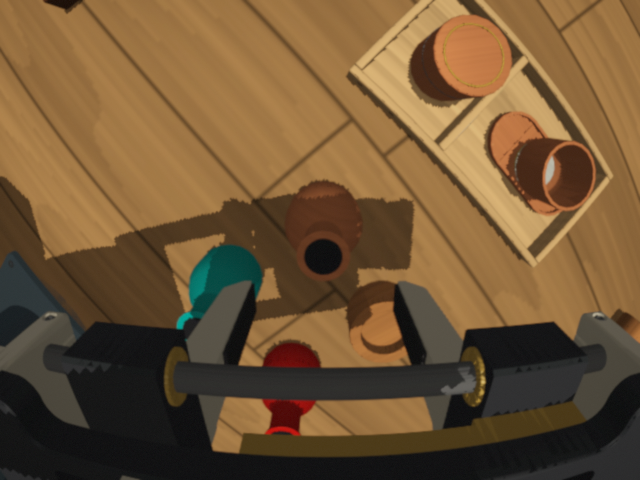

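The copper flask's lip is at (323,257); turquoise (225,280) and red (290,380) are aside. The caddy stands in its compartment and the cup on its saucer.

```bash
python3 -c "
from h import *
s=state(); p=optics.grab_frame('wrist'); wray(p,s,323,257,.12); where()"
```

```text
wray [ 0.4372 -0.13    0.12  ] tool frac [-0.002  -0.0006  0.3071]
t 22.12 grasp [ 0.4386 -0.129   0.1987] clos -40.1 tilt 0.03 w 0.75 gf 0.0 F [-0.1 -0.2 -0.3]
```

Both measurements agree.

```bash
python3 -m crank '[[[-0.002,-0.001,0.02],[0,0,0],0.75],[[-0.002,-0.001,0.05],[0,0,0],0.75],[[-0.002,-0.001,0.08],[0,0,0],0.75],[[-0.002,-0.001,0.11],[0,0,0],0.75],[[-0.002,-0.001,0.127],[0,0,0],0.75]]'
python3 -m crank '[[[0,0,0],[0,0,0],0.75],[[0,0,0],[0,0,0],0.6],[[0,0,0],[0,0,0],0.45],[[0,0,0],[0,0,0],0.3],[[0,0,0],[0,0,0],0.1]]'
python3 -m crank '[[[0,0,0],[0,0,0],0.05],[[0,0,0],[0,0,0],0.05],[[0,0,0],[0,0,0],0.05],[[0,0,0],[0,0,0],0.05],[[0,0,0],[0,0,0],0.05]]'
python3 -c "
from h import *
where()"
```

```text
time_s: 22.53
tcp_pos: [0.4361, -0.1293, 0.262]
ee_rot: [[0.644, 0.765, -0.003], [0.765, -0.644, 0.002], [-0.0, -0.003, -1.0]]
wrist_force: [1.0, -1.1, 0.7]
gripper_width: 0.749
grip_force: 0.0
time_s: 22.95
tcp_pos: [0.4366, -0.1301, 0.2656]
ee_rot: [[0.645, 0.764, 0.002], [0.764, -0.645, -0.001], [0.0, 0.002, -1.0]]
wrist_force: [-0.2, 0.7, -0.1]
gripper_width: 0.512
grip_force: 0.0
time_s: 23.37
tcp_pos: [0.4361, -0.1299, 0.2651]
ee_rot: [[0.645, 0.764, 0.001], [0.764, -0.645, -0.0], [0.0, 0.001, -1.0]]
wrist_force: [-1.2, 0.9, 5.1]
gripper_width: 0.348
grip_force: 29.9
t 23.37 grasp [ 0.4363 -0.13    0.0981] clos -40.2 tilt 0.05 w 0.348 gf 29.9 F [-1.2  0.9  5.1]
```

Width of 32 mm means the fingertips pinch the taper. Reopen a bit, go 5 mm higher and regrip.

```bash
python3 -m crank '[[[0,0,0],[0,0,0],0.5],[[0,0,0],[0,0,0],0.5],[[0,0,0],[0,0,0],0.5],[[0,0,-0.004],[0,0,0],0.5],[[0,0,-0.007],[0,0,0],0.5]]'
python3 -m crank '[[[0,0,0],[0,0,0],0.45],[[0,0,0],[0,0,0],0.2],[[0,0,0],[0,0,0],0.1],[[0,0,0],[0,0,0],0.1],[[0,0,0],[0,0,0],0.1]]'
python3 -m crank '[[[0,0,0],[0,0,0],0.1],[[0,0,0],[0,0,0],0.1]]'
python3 -c "
from h import *
where()"
```

```text
time_s: 23.78
tcp_pos: [0.4359, -0.1299, 0.2702]
ee_rot: [[0.645, 0.764, -0.0], [0.764, -0.645, 0.0], [-0.0, -0.001, -1.0]]
wrist_force: [0.1, 0.7, 0.2]
gripper_width: 0.498
grip_force: 0.0
time_s: 24.2
tcp_pos: [0.436, -0.1299, 0.2702]
ee_rot: [[0.645, 0.764, 0.0], [0.764, -0.645, -0.0], [0.0, 0.0, -1.0]]
wrist_force: [-0.7, 0.0, 2.5]
gripper_width: 0.348
grip_force: 30.0
time_s: 24.37
tcp_pos: [0.436, -0.1299, 0.2702]
ee_rot: [[0.645, 0.764, -0.0], [0.764, -0.645, 0.0], [-0.0, -0.0, -1.0]]
wrist_force: [-0.6, 0.7, 2.6]
gripper_width: 0.347
grip_force: 30.0
t 24.37 grasp [ 0.436  -0.1299  0.1032] clos -40.2 tilt 0.0 w 0.347 gf 30.0 F [-0.6  0.7  2.6]
```

```bash
python3 -m crank '[[[0,0,-0.01],[0,0,0],0.1],[[0,0,-0.03],[0,0,0],0.1],[[0,0,-0.06],[0,0,0],0.1],[[0,0,-0.1],[0,0,0],0.1],[[0,0,-0.13],[0,0,0],0.1]]'
python3 -m crank '[[[0,0,0],[0,0,0],0.1],[[0,0,0],[0,0,0],0.1]]'
python3 -c "
from h import *
where(); plan([(.629,.125,.205,-40)])"
```

```text
time_s: 24.78
tcp_pos: [0.4358, -0.1298, 0.3761]
ee_rot: [[0.645, 0.764, 0.0], [0.764, -0.645, -0.0], [-0.0, 0.0, -1.0]]
wrist_force: [0.5, -0.7, -2.5]
gripper_width: 0.349
grip_force: 30.0
time_s: 24.95
tcp_pos: [0.4361, -0.1299, 0.3752]
ee_rot: [[0.645, 0.764, 0.002], [0.764, -0.645, -0.001], [0.0, 0.003, -1.0]]
wrist_force: [-0.9, 0.4, -3.5]
gripper_width: 0.35
grip_force: 30.0
t 24.95 grasp [ 0.4365 -0.1302  0.2082] clos -40.2 tilt 0.17 w 0.35 gf 30.0 F [-0.9  0.4 -3.5]
shift [0.399, -0.0214, 0.0041] turn [0.002, -0.0, -0.002] rows 7.7 0.0
```

```bash
python3 -m crank '[[[0.025,-0.001,0],[0,0,0],0.1],[[0.07,-0.004,0],[0,0,0],0.1],[[0.115,-0.006,0],[0,0,0],0.1],[[0.16,-0.009,0],[0,0,0],0.1],[[0.205,-0.011,0],[0,0,0],0.1]]'
python3 -m crank '[[[0.045,-0.002,0],[0,0,0],0.1],[[0.09,-0.005,0],[0,0,0],0.1],[[0.135,-0.007,0],[0,0,0],0.1],[[0.175,-0.0095,0],[0,0,0],0.1],[[0.194,-0.0104,0],[0,0,0],0.1]]'
python3 -m crank '[[[0,0,0],[0,0,0],0.1],[[0,0,0],[0,0,0],0.1],[[0,0,0],[0,0,0],0.1]]'
python3 -c "
from h import *
where(); plan([(.629,.125,.1157,-40)])
p=optics.grab_frame('wrist');cv2.imwrite('pics/w8.png',p['frame']);where()
p=optics.grab_frame('scene');cv2.imwrite('pics/s8.png',p['frame'])"
```

```text
time_s: 25.37
tcp_pos: [0.5351, 0.0026, 0.3718]
ee_rot: [[0.646, 0.764, -0.004], [0.764, -0.646, 0.001], [-0.002, -0.004, -1.0]]
wrist_force: [0.2, 0.1, -1.8]
gripper_width: 0.347
grip_force: 30.0
time_s: 25.78
tcp_pos: [0.6299, 0.1283, 0.3709]
ee_rot: [[0.644, 0.765, -0.004], [0.765, -0.644, 0.001], [-0.001, -0.004, -1.0]]
wrist_force: [1.3, 0.2, -2.1]
gripper_width: 0.348
grip_force: 30.0
time_s: 26.03
tcp_pos: [0.6281, 0.1245, 0.3721]
ee_rot: [[0.645, 0.764, -0.004], [0.764, -0.645, -0.001], [-0.003, -0.003, -1.0]]
wrist_force: [0.3, -0.5, -2.1]
gripper_width: 0.352
grip_force: 30.0
t 26.03 grasp [0.6274 0.1244 0.2051] clos -40.2 tilt 0.24 w 0.352 gf 30.0 F [ 0.3 -0.5 -2.1]
shift [0.0016, 0.0007, 0.1118] turn [-0.002, 0.002, -0.002] rows 2.1 0.0
t 26.08 grasp [0.6277 0.1241 0.2058] clos -40.2 tilt 0.17 w 0.347 gf 30.0 F [ 0.  -0.6 -2.6]
```

View pics/w8.png

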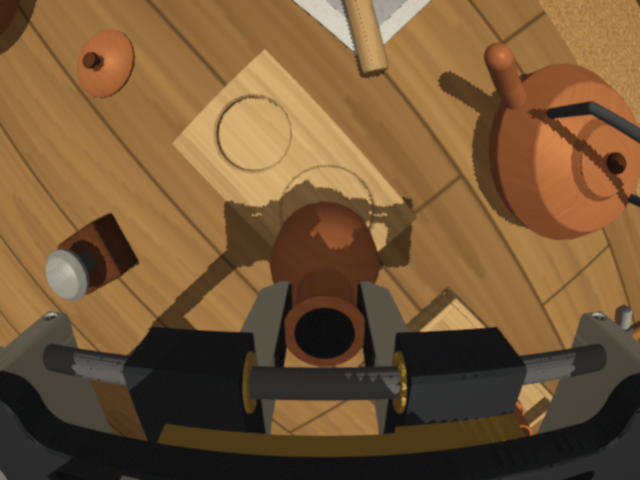

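The flask hangs upright over the large pocket (circle about (328,212)); the small pocket is at (254,133). I compute both.

```bash
python3 -c "
from h import *
s=state(); p=optics.grab_frame('wrist'); wray(p,s,328,212,.024);wray(p,s,254,133,.022); wray(p,s,325,330,.223); where()"
```

```text
wray [0.6327 0.1237 0.024 ] tool frac [0.0039 0.005  0.4367]
wray [0.6293 0.222  0.022 ] tool frac [ 0.095  -0.0776  0.4392]
wray [0.6298 0.1252 0.223 ] tool frac [0.0027 0.0007 0.188 ]
t 26.18 grasp [0.6282 0.1239 0.2068] clos -40.3 tilt 0.06 w 0.35 gf 30.0 F [-0.3  0.8 -2.3]
```

```bash
python3 -m crank '[[[0.002,0.001,0.02],[0,0,0],0.1],[[0.003,0.001,0.05],[0,0,0],0.1],[[0.003,0.001,0.08],[0,0,0],0.1],[[0.003,0.001,0.095],[0,0,0],0.1],[[0.003,0.001,0.1],[0,0,0],0.1]]'
python3 -m crank '[[[0,0,0],[0,0,0],0.1],[[0,0,0],[0,0,0],0.1],[[0,0,0],[0,0,0],0.1],[[0,0,0],[0,0,0],0.1]]'
python3 -c "
from h import *
where()"
```

```text
time_s: 26.6
tcp_pos: [0.6299, 0.1255, 0.2917]
ee_rot: [[0.646, 0.763, -0.005], [0.763, -0.646, -0.0], [-0.003, -0.004, -1.0]]
wrist_force: [-0.5, 1.0, -2.5]
gripper_width: 0.352
grip_force: 30.0
time_s: 26.93
tcp_pos: [0.6315, 0.1263, 0.2958]
ee_rot: [[0.645, 0.764, 0.003], [0.764, -0.645, 0.0], [0.002, 0.002, -1.0]]
wrist_force: [-0.2, -0.4, -2.1]
gripper_width: 0.348
grip_force: 30.0
t 26.93 grasp [0.632  0.1263 0.1288] clos -40.2 tilt 0.17 w 0.348 gf 30.0 F [-0.2 -0.4 -2.1]
```

```bash
python3 -m crank '[[[-0.001,0,0.004],[0,0,0],0.1],[[-0.001,0,0.008],[0,0,0],0.1],[[-0.001,0,0.012],[0,0,0],0.1],[[-0.001,0,0.0155],[0,0,0],0.1],[[-0.001,0,0.0155],[0,0,0],0.1]]'
python3 -m crank '[[[0,0,0],[0,0,0],0.1],[[0,0,0],[0,0,0],0.1]]'
python3 -c "
from h import *
where()"
```

```text
time_s: 27.35
tcp_pos: [0.6307, 0.126, 0.2823]
ee_rot: [[0.645, 0.764, 0.001], [0.764, -0.645, 0.001], [0.001, 0.001, -1.0]]
wrist_force: [-1.2, -0.2, 3.2]
gripper_width: 0.353
grip_force: 30.0
time_s: 27.52
tcp_pos: [0.6307, 0.1259, 0.2823]
ee_rot: [[0.645, 0.764, 0.001], [0.764, -0.645, 0.0], [0.001, 0.001, -1.0]]
wrist_force: [-0.2, 0.9, 2.8]
gripper_width: 0.349
grip_force: 30.0
t 27.52 grasp [0.6308 0.126  0.1153] clos -40.2 tilt 0.06 w 0.349 gf 30.0 F [-0.2  0.9  2.8]
```

```bash
python3 -m crank '[[[0,0,0],[0,0,0],0.5],[[0,0,0],[0,0,0],0.6],[[0,0,0],[0,0,0],0.7],[[0,0,0],[0,0,0],0.7],[[0,0,0],[0,0,0],0.7]]'
python3 -m crank '[[[0,0,-0.01],[0,0,0],0.7],[[0,0,-0.04],[0,0,0],0.7],[[0,0,-0.08],[0,0,0],0.7],[[0,0,-0.11],[0,0,0],0.7],[[0,0,-0.12],[0,0,0],0.7]]'
python3 -m crank '[[[0,0,0],[0,0,0],0.75],[[0,0,0],[0,0,0],0.75]]'
python3 -c "
from h import *
where(); plan([(.447,-.368,.16,-40)])"
```

```text
time_s: 27.93
tcp_pos: [0.6305, 0.1256, 0.2815]
ee_rot: [[0.645, 0.764, -0.0], [0.764, -0.645, -0.0], [-0.0, -0.0, -1.0]]
wrist_force: [-0.3, -0.4, 0.5]
gripper_width: 0.655
grip_force: 0.0
time_s: 28.35
tcp_pos: [0.6313, 0.1258, 0.3829]
ee_rot: [[0.645, 0.764, 0.008], [0.764, -0.645, 0.0], [0.005, 0.006, -1.0]]
wrist_force: [0.0, 0.5, 0.9]
gripper_width: 0.701
grip_force: 0.0
time_s: 28.52
tcp_pos: [0.6303, 0.1257, 0.3774]
ee_rot: [[0.645, 0.764, -0.0], [0.764, -0.645, -0.0], [-0.0, -0.0, -1.0]]
wrist_force: [0.4, -1.5, -0.7]
gripper_width: 0.743
grip_force: 0.0
t 28.52 grasp [0.6303 0.1257 0.2104] clos -40.2 tilt 0.01 w 0.743 gf 0.0 F [ 0.4 -1.5 -0.7]
shift [-0.6193, 0.2231, 0.063] turn [-0.0, 0.0, -0.002] rows 12.7 0.0
```

```bash
python3 -m crank '[[[-0.041,0.015,0.004],[0,0,0],0.75],[[-0.082,0.03,0.008],[0,0,0],0.75],[[-0.124,0.045,0.012],[0,0,0],0.75],[[-0.165,0.06,0.016],[0,0,0],0.75],[[-0.2064,0.0744,0.021],[0,0,0],0.75]]'
python3 -m crank '[[[-0.041,0.015,0.004],[0,0,0],0.75],[[-0.082,0.03,0.008],[0,0,0],0.75],[[-0.124,0.045,0.012],[0,0,0],0.75],[[-0.165,0.06,0.016],[0,0,0],0.75],[[-0.2064,0.0744,0.021],[0,0,0],0.75]]'
python3 -m crank '[[[-0.041,0.015,0.004],[0,0,0],0.75],[[-0.082,0.03,0.008],[0,0,0],0.75],[[-0.124,0.045,0.012],[0,0,0],0.75],[[-0.165,0.06,0.016],[0,0,0],0.75],[[-0.2064,0.0744,0.021],[0,0,0],0.75]]'
python3 -m crank '[[[0,0,0],[0,0,0],0.75],[[0,0,0],[0,0,0],0.75],[[0,0,0],[0,0,0],0.75]]'
python3 -c "
from h import *
where(); p=wrist(['sake_cup']);cv2.imwrite('pics/w9.png',p['frame']);plan([(.447,-.368,.032,-40)])"
```

```text
time_s: 28.93
tcp_pos: [0.5681, -0.0399, 0.3584]
ee_rot: [[0.645, 0.764, -0.004], [0.764, -0.645, 0.001], [-0.002, -0.004, -1.0]]
wrist_force: [0.2, -0.7, -0.5]
gripper_width: 0.75
grip_force: 0.0
time_s: 29.35
tcp_pos: [0.507, -0.2045, 0.3417]
ee_rot: [[0.645, 0.764, -0.003], [0.764, -0.645, 0.002], [-0.0, -0.004, -1.0]]
wrist_force: [0.3, -0.1, 0.8]
gripper_width: 0.746
grip_force: 0.0
time_s: 29.77
tcp_pos: [0.446, -0.3689, 0.3248]
ee_rot: [[0.645, 0.764, -0.003], [0.764, -0.645, 0.003], [0.001, -0.004, -1.0]]
wrist_force: [0.4, -0.1, 0.2]
gripper_width: 0.75
grip_force: 0.0
time_s: 30.02
tcp_pos: [0.4469, -0.3674, 0.3255]
ee_rot: [[0.646, 0.763, -0.002], [0.763, -0.646, 0.003], [0.001, -0.004, -1.0]]
wrist_force: [0.5, 1.1, 0.1]
gripper_width: 0.753
grip_force: 0.0
t 30.02 grasp [ 0.4465 -0.3668  0.1585] clos -40.2 tilt 0.23 w 0.753 gf 0.0 F [0.5 1.1 0.1]
sake_cup 0.92 [ 0.441 -0.374  0.016] 
sake_cup 0.68 [ 0.416 -0.247  0.045] 
shift [-0.0019, 0.0009, 0.1593] turn [-0.001, -0.0, -0.001] rows 3.1 0.0
```

View pics/w9.png

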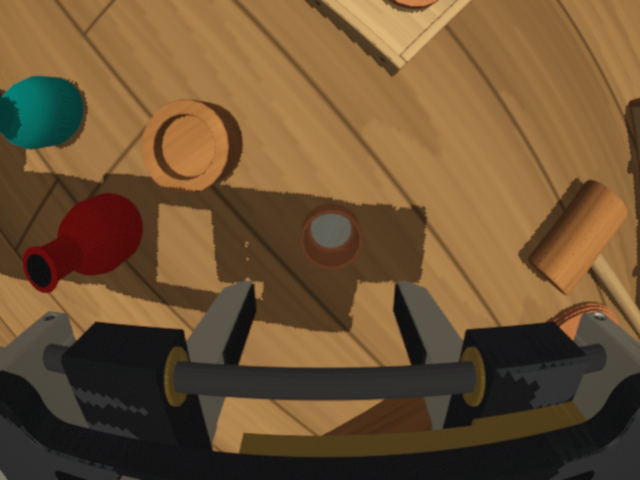

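The sake cup rim is centred at about (331,240), between the fingers; nothing near.

```bash
python3 -c "
from h import *
s=state(); p=optics.grab_frame('wrist'); wray(p,s,331,240,.04); where()"
```

```text
wray [ 0.4494 -0.3722  0.04  ] tool frac [-0.0041  0.0069  0.3581]
t 30.17 grasp [ 0.4477 -0.3664  0.1599] clos -40.1 tilt 0.07 w 0.751 gf 0.0 F [ 0.1 -0.  -0.4]
```

```bash
python3 -m crank '[[[-0.003,0.003,0.03],[0,0,0],0.75],[[-0.003,0.003,0.07],[0,0,0],0.75],[[-0.003,0.003,0.11],[0,0,0],0.75],[[-0.003,0.003,0.145],[0,0,0],0.75],[[-0.003,0.003,0.158],[0,0,0],0.75]]'
python3 -m crank '[[[0,0,0],[0,0,0],0.75],[[0,0,0],[0,0,0],0.75],[[0,0,0],[0,0,0],0.75],[[0,0,0],[0,0,0],0.75]]'
python3 -c "
from h import *
where()"
```

```text
time_s: 30.58
tcp_pos: [0.4471, -0.3688, 0.1973]
ee_rot: [[0.644, 0.765, -0.004], [0.765, -0.644, 0.005], [0.001, -0.006, -1.0]]
wrist_force: [-0.7, 0.8, -0.7]
gripper_width: 0.752
grip_force: 0.0
time_s: 30.92
tcp_pos: [0.4484, -0.3718, 0.203]
ee_rot: [[0.645, 0.764, 0.002], [0.764, -0.645, -0.003], [-0.001, 0.004, -1.0]]
wrist_force: [0.1, 0.5, 1.0]
gripper_width: 0.748
grip_force: 0.0
t 30.92 grasp [ 0.4488 -0.3723  0.036 ] clos -40.2 tilt 0.22 w 0.748 gf 0.0 F [0.1 0.5 1. ]
```

```bash
python3 -m crank '[[[0,0,0.005],[0,0,0],0.75],[[0,0,0.005],[0,0,0],0.7],[[0,0,0.005],[0,0,0],0.6],[[0,0,0.005],[0,0,0],0.5],[[0,0,0.005],[0,0,0],0.3]]'
python3 -m crank '[[[0,0,0],[0,0,0],0.3],[[0,0,0],[0,0,0],0.3],[[0,0,0],[0,0,0],0.3],[[0,0,0],[0,0,0],0.3]]'
python3 -c "
from h import *
where()"
python3 -m crank '[[[0,0,-0.01],[0,0,0],0.3],[[0,0,-0.05],[0,0,0],0.3],[[0,0,-0.1],[0,0,0],0.3],[[0,0,-0.15],[0,0,0],0.3],[[0,0,-0.19],[0,0,0],0.3]]'
python3 -m crank '[[[0,0,0],[0,0,0],0.3],[[0,0,0],[0,0,0],0.3]]'
python3 -c "
from h import *
where(); plan([(.447,-.36,.19,-40),(.6265,.223,.19,-40)])"
```

```text
time_s: 31.33
tcp_pos: [0.4476, -0.3714, 0.1971]
ee_rot: [[0.645, 0.764, 0.0], [0.764, -0.645, -0.0], [-0.0, 0.0, -1.0]]
wrist_force: [1.0, -0.1, -0.7]
gripper_width: 0.533
grip_force: 0.3
time_s: 31.67
tcp_pos: [0.4477, -0.3714, 0.1971]
ee_rot: [[0.645, 0.764, 0.0], [0.764, -0.645, -0.0], [-0.0, 0.0, -1.0]]
wrist_force: [-0.4, 0.8, 2.3]
gripper_width: 0.515
grip_force: 30.0
t 31.67 grasp [ 0.4477 -0.3715  0.0301] clos -40.2 tilt 0.02 w 0.515 gf 30.0 F [-0.4  0.8  2.3]
time_s: 32.08
tcp_pos: [0.4476, -0.3712, 0.3521]
ee_rot: [[0.645, 0.764, 0.001], [0.764, -0.645, -0.001], [-0.0, 0.002, -1.0]]
wrist_force: [0.6, -0.8, -1.4]
gripper_width: 0.509
grip_force: 30.0
time_s: 32.25
tcp_pos: [0.4479, -0.3715, 0.3517]
ee_rot: [[0.645, 0.764, 0.003], [0.764, -0.645, -0.004], [-0.001, 0.005, -1.0]]
wrist_force: [-0.4, 0.5, -2.2]
gripper_width: 0.509
grip_force: 30.0
t 32.25 grasp [ 0.4485 -0.3722  0.1847] clos -40.2 tilt 0.3 w 0.509 gf 30.0 F [-0.4  0.5 -2.2]
shift [0.0103, -0.0101, -0.0067] turn [0.003, 0.001, -0.002] rows 0.3 0.0
shift [0.7025, -0.2966, 0.0] turn [0.0, 0.0, 0.0] rows 14.6 0.0
```

Carry it to the small pocket, turning the grip to close along world x so that the body keeps clear of the flask.

```bash
python3 -m crank '[[[0.03,-0.013,-0.002],[0,0,0],0.3],[[0.075,-0.032,-0.004],[0,0,0],0.3],[[0.12,-0.052,-0.006],[0,0,0],0.3],[[0.165,-0.071,-0.007],[0,0,0],0.3],[[0.21,-0.09,-0.007],[0,0,0],0.3]]'
python3 -m crank '[[[0.045,-0.0195,0],[0,0,0],0.3],[[0.09,-0.039,0],[0,0,0],0.3],[[0.135,-0.058,0],[0,0,0],0.3],[[0.18,-0.077,0],[0,0,0],0.3],[[0.225,-0.097,0],[0,0,0],0.3]]'
python3 -m crank '[[[0.045,-0.0195,0],[0,0,-0.07],0.3],[[0.09,-0.039,0],[0,0,-0.14],0.3],[[0.135,-0.058,0],[0,0,-0.21],0.3],[[0.18,-0.077,0],[0,0,-0.28],0.3],[[0.225,-0.097,0],[0,0,-0.35],0.3]]'
python3 -m crank '[[[0,0,0],[0,0,0],0.3],[[0,0,0],[0,0,0],0.3]]'
python3 -c "
from h import *
where(); plan([(.6275,.223,.17,0)])"
```

```text
time_s: 32.67
tcp_pos: [0.5006, -0.1947, 0.3528]
ee_rot: [[0.646, 0.763, -0.003], [0.763, -0.646, 0.002], [-0.0, -0.004, -1.0]]
wrist_force: [1.2, 0.1, -0.9]
gripper_width: 0.514
grip_force: 30.0
time_s: 33.08
tcp_pos: [0.5574, -0.0069, 0.3526]
ee_rot: [[0.645, 0.764, -0.004], [0.764, -0.645, 0.001], [-0.002, -0.003, -1.0]]
wrist_force: [0.4, -0.1, -1.0]
gripper_width: 0.509
grip_force: 30.0
time_s: 33.5
tcp_pos: [0.6144, 0.1806, 0.3522]
ee_rot: [[0.145, 0.989, -0.004], [0.989, -0.145, -0.001], [-0.001, -0.004, -1.0]]
wrist_force: [0.6, 0.3, -0.2]
gripper_width: 0.507
grip_force: 30.0
time_s: 33.67
tcp_pos: [0.6141, 0.1808, 0.3519]
ee_rot: [[0.148, 0.989, -0.004], [0.989, -0.148, -0.001], [-0.001, -0.004, -1.0]]
wrist_force: [-0.5, -0.7, -0.7]
gripper_width: 0.511
grip_force: 30.0
t 33.67 grasp [0.6134 0.1807 0.1849] clos -8.5 tilt 0.25 w 0.511 gf 30.0 F [-0.5 -0.7 -0.7]
shift [0.0546, 0.0089, 0.0185] turn [-0.003, 0.001, -0.094] rows 1.1 1.2
```

```bash
python3 -m crank '[[[0.03,0.005,0],[0,0,-0.05],0.3],[[0.0546,0.0089,0.01],[0,0,-0.094],0.3],[[0.0546,0.0089,0.0185],[0,0,-0.094],0.3],[[0.0546,0.0089,0.0185],[0,0,-0.094],0.3],[[0.0546,0.0089,0.0185],[0,0,-0.094],0.3]]'
python3 -m crank '[[[0,0,0],[0,0,0],0.3],[[0,0,0],[0,0,0],0.3]]'
python3 -c "
from h import *
where(); s=state();p=optics.grab_frame('wrist');cv2.imwrite('pics/w10.png',p['frame']); plan([(.6275,.223,.0435,0)])"
```

```text
time_s: 34.08
tcp_pos: [0.6278, 0.2192, 0.3382]
ee_rot: [[0.007, 1.0, -0.004], [1.0, -0.007, -0.001], [-0.001, -0.004, -1.0]]
wrist_force: [-0.5, -0.1, -0.7]
gripper_width: 0.511
grip_force: 30.0
time_s: 34.25
tcp_pos: [0.6283, 0.2194, 0.3401]
ee_rot: [[0.006, 1.0, 0.0], [1.0, -0.006, -0.0], [-0.0, 0.0, -1.0]]
wrist_force: [0.2, -0.3, -0.6]
gripper_width: 0.512
grip_force: 30.0
t 34.25 grasp [0.6284 0.2194 0.1731] clos -0.4 tilt 0.02 w 0.512 gf 30.0 F [ 0.2 -0.3 -0.6]
shift [0.0042, -0.0012, 0.1622] turn [0.0, 0.0, -0.004] rows 3.1 0.0
```

View pics/w10.png

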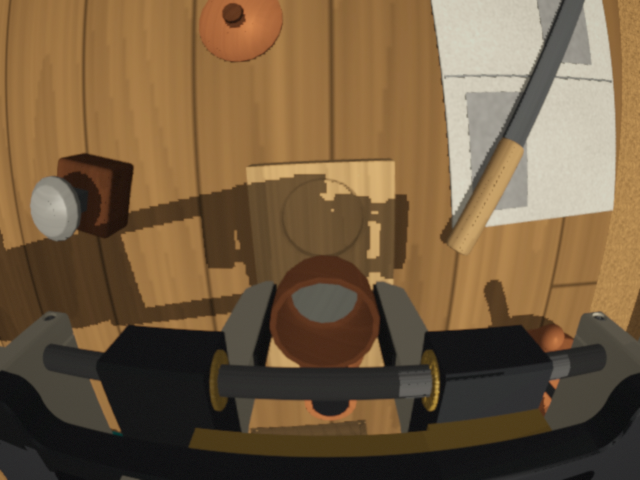

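The pocket at (322,217) is under the cup (325,315), the flask behind it stands clear. Lower the cup.

```bash
python3 -m crank '[[[0.001,-0.002,0.03],[0,0,0],0.3],[[0.001,-0.002,0.07],[0,0,0],0.3],[[0.001,-0.002,0.11],[0,0,0],0.3],[[0.001,-0.002,0.14],[0,0,0],0.3],[[0.001,-0.002,0.15],[0,0,0],0.3]]'
python3 -m crank '[[[0,0,0],[0,0,0],0.3],[[0,0,0],[0,0,0],0.3],[[0,0,0],[0,0,0],0.3],[[0,0,0],[0,0,0],0.3]]'
python3 -c "
from h import *
where()"
```

```text
time_s: 34.72
tcp_pos: [0.6252, 0.2207, 0.2158]
ee_rot: [[0.005, 1.0, -0.006], [1.0, -0.005, -0.001], [-0.001, -0.006, -1.0]]
wrist_force: [-1.0, -0.6, -1.4]
gripper_width: 0.508
grip_force: 30.0
time_s: 35.05
tcp_pos: [0.6276, 0.2217, 0.2222]
ee_rot: [[0.004, 1.0, 0.004], [1.0, -0.004, 0.001], [0.001, 0.004, -1.0]]
wrist_force: [0.0, 0.2, -0.5]
gripper_width: 0.508
grip_force: 30.0
t 35.05 grasp [0.6283 0.2218 0.0552] clos -0.2 tilt 0.23 w 0.508 gf 30.0 F [ 0.   0.2 -0.5]
```

Remaining 12 mm or so; go 11 mm and feel.

```bash
python3 -m crank '[[[0,0,0.004],[0,0,0],0.3],[[0,0,0.008],[0,0,0],0.3],[[0,0,0.012],[0,0,0],0.3],[[0,0,0.0145],[0,0,0],0.3],[[0,0,0.0145],[0,0,0],0.3]]'
python3 -m crank '[[[0,0,0],[0,0,0],0.3],[[0,0,0],[0,0,0],0.3]]'
python3 -c "
from h import *
where()"
```

```text
time_s: 35.47
tcp_pos: [0.6267, 0.2216, 0.2091]
ee_rot: [[0.004, 1.0, 0.0], [1.0, -0.004, -0.0], [-0.0, 0.0, -1.0]]
wrist_force: [-2.1, 0.3, 7.0]
gripper_width: 0.509
grip_force: 30.0
time_s: 35.63
tcp_pos: [0.6267, 0.2216, 0.2091]
ee_rot: [[0.004, 1.0, 0.0], [1.0, -0.004, -0.0], [-0.0, 0.0, -1.0]]
wrist_force: [-1.8, -0.8, 6.7]
gripper_width: 0.511
grip_force: 30.0
t 35.63 grasp [0.6267 0.2216 0.0421] clos -0.2 tilt 0.02 w 0.511 gf 30.0 F [-1.8 -0.8  6.7]
```

```bash
python3 -m crank '[[[0,0,-0.001],[0,0,0],0.55],[[0,0,-0.001],[0,0,0],0.65],[[0,0,-0.001],[0,0,0],0.72],[[0,0,-0.001],[0,0,0],0.72],[[0,0,-0.001],[0,0,0],0.72]]'
python3 -m crank '[[[0,0,-0.01],[0,0,0],0.72],[[0,0,-0.05],[0,0,0],0.72],[[0,0,-0.1],[0,0,0],0.72],[[0,0,-0.15],[0,0,0],0.72],[[0,0,-0.2],[0,0,0],0.72]]'
python3 -m crank '[[[0,-0.05,0],[0,0,0],0.72],[[0,-0.1,0],[0,0,0],0.72],[[0,-0.15,0],[0,0,0],0.72],[[0,-0.2,0],[0,0,0],0.72],[[0.05,-0.2,0],[0,0,0],0.72]]'
python3 -m crank '[[[0.1,0,0],[0,0,0],0.72],[[0.1,0,0],[0,0,0],0.72],[[0.1,0,0],[0,0,0],0.72],[[0.1,0,0],[0,0,0],0.72]]'
python3 -c "
from h import *
where(); p=optics.grab_frame('top'); find(p,None,ALL); a=p['frame']; cv2.imwrite('pics/t11.png',cv2.resize(a[130:330,150:510],None,fx=2.2,fy=2.2,interpolation=cv2.INTER_CUBIC))"
```

```text
time_s: 36.05
tcp_pos: [0.6283, 0.2217, 0.2105]
ee_rot: [[0.004, 1.0, 0.006], [1.0, -0.004, 0.001], [0.001, 0.006, -1.0]]
wrist_force: [3.0, -0.5, 4.8]
gripper_width: 0.714
grip_force: 2.3
time_s: 36.47
tcp_pos: [0.6261, 0.2215, 0.3702]
ee_rot: [[0.004, 1.0, -0.002], [1.0, -0.004, -0.0], [-0.0, -0.002, -1.0]]
wrist_force: [1.2, 0.6, 0.0]
gripper_width: 0.723
grip_force: 0.0
time_s: 36.88
tcp_pos: [0.456, 0.2572, 0.3648]
ee_rot: [[0.006, 1.0, -0.018], [1.0, -0.006, -0.008], [-0.008, -0.018, -1.0]]
wrist_force: [-0.4, 0.0, -1.7]
gripper_width: 0.718
grip_force: 0.0
time_s: 37.22
tcp_pos: [0.4663, 0.3438, 0.3686]
ee_rot: [[0.0, 1.0, -0.001], [1.0, -0.0, -0.001], [-0.001, -0.001, -1.0]]
wrist_force: [0.2, -0.5, -0.7]
gripper_width: 0.722
grip_force: 0.0
t 37.22 grasp [0.4661 0.3437 0.2016] clos -0.0 tilt 0.07 w 0.722 gf 0.0 F [ 0.2 -0.5 -0.7]
tea_tray 0.9 [ 0.609 -0.157  0.006] [400. 186.]
sake_tray 0.55 [0.614 0.178 0.024] [262. 182.]
saucer 0.73 [ 0.623 -0.193  0.013] [415. 180.]
tea_cup 0.76 [ 0.635 -0.221  0.047] [429. 171.]
tea_cup 0.73 [0.407 0.247 0.087] [226. 265.]
sake_cup 0.91 [0.628 0.223 0.028] [244. 176.]
caddy 0.8 [ 0.603 -0.086  0.08 ] [373. 180.]
caddy 0.42 [ 0.637 -0.222  0.049] [430. 170.]
flask 0.79 [0.619 0.127 0.085] [281. 173.]
flask 0.79 [ 0.299 -0.228  0.071] [438. 314.]
flask 0.59 [ 0.325 -0.106  0.069] [383. 302.]
flask 0.35 [0.631 0.224 0.029] [243. 175.]
stake 0.69 [0.411 0.25  0.086] [225. 263.]
kettle_lid 0.56 [0.552 0.381 0.008] [180. 209.]
form_block 0.74 [ 0.408 -0.245  0.041] [442. 267.]
form_block 0.23 [0.621 0.126 0.083] [281. 173.]
```

View pics/t11.png

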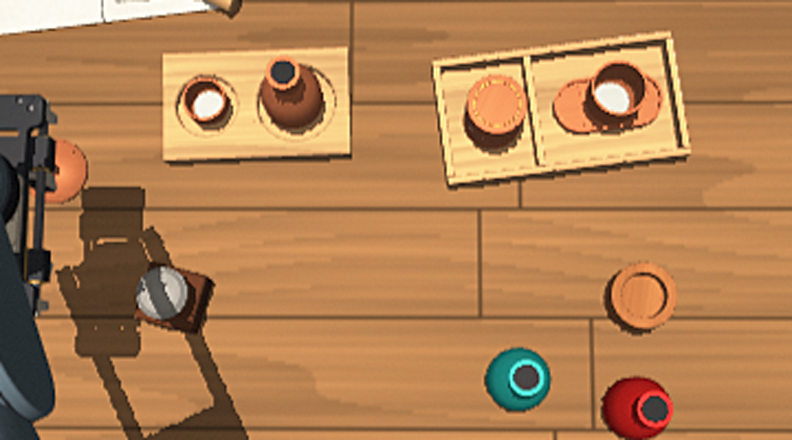

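All five pieces stand in their places: sake cup (208,103), flask (285,90), caddy (495,105), and tea cup on the saucer (615,95). The stake, block and lid have not moved, and the arm is clear.

```bash
python3 -c "
from h import *
p=optics.grab_frame('top')
for n,u,v,z in (('caddy',375,176.8,.084),('sakecup',244.5,176.8,.052),('flask',279.5,162.7,.132)): print(n,unproj(p,u,v,z).round(3))
print(job_done())"
```

```text
caddy [ 0.611 -0.09   0.084]
sakecup [0.62  0.217 0.052]
flask [0.631 0.125 0.132]
the job is handed in; nothing more can be done
None
```

Both orders are made up and handed in at about 37 s of the 136 s limit: saucer, tea cup and caddy in the tea tray, flask and sake cup in the sake board; the last picture shows every piece in place and the stake, lid and forming block where they were, but no verdict came back.

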